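# Lock the pan rest's height with its jam nut

## Robot

A 6-joint arm with a two-finger parallel gripper is mounted at the origin on the work surface. World frame = base frame: x ahead of the robot, y to its left, z up, the work surface at z = 0. Lengths are in m, angles in rad, forces in N, time in s.
With the tool pointing down it reaches from about 0.35 to 0.775 m from the base axis. Payload 5.5 kg.
Tool frame: the origin (TCP) lies between the finger pads; the fingertips stand 19 mm ahead of it and the grasp point (between the pads) is the TCP; z points along the fingers, y is the direction in which the jaws open and shut (so a half turn about z gives the same grasp; the last joint's range is limited). The gripper opens to 85 mm and grips with 20 to 120 N. Pads are 22 mm wide; open, the fingers measure 114 mm over their backs; the gripper's body (76 mm by 85 mm) begins 54 mm behind the grasp point. The pads swing forward as they close: fully open they stand 13 mm farther back than shut.
Start: joints at [-1.419, 0.313, 0.046, 1.304, 0, 1.431], TCP at [0.165, -0.551, 0.25] pointing down, gripper open.
Joint ranges: [-2.76, 2.76], [-0.86, 1.69], [-1.03, 1.26], [-2.2, 2.34], [-1.47, 1.5], [-3.14, 3.14]. Speed limits (rad/s): [2.57, 2.57, 3.14, 3.14, 3.14, 3.14].

## Interface

Orientations are given as a unit quaternion [w, x, y, z].
In Python, from workcell import get_state, cams, workorder gives the robot as it stands.
- The arm moves only by the tool play_rows, never from a script. Its argument "series" is text: rows parted by semicolons, each of 7 numbers parted by spaces: the opening in per cent of the stroke, from 0 (shut) to 100 (fully open), then the shift along the tool's x, y, z in cm, then the turn, a rotation vector about the tool's x, y, z in degrees. A call has 1 to 12 rows; each row shifts and turns the commanded pose from where the row before left it, along the tool's axes as they then stand; what a row does not reach is not made up. A row lasts 1/8 s, in which the tool goes at most 62.5 mm and 10.7 degrees, less where a joint would pass 70% of its speed; a pose out of reach is approached as far as the arm can. A call with a gripper value outside its range is refused whole. The fingers move at their own pace and stop on an object; "newtons" is the grip in N (left out, the last holds). Time passes only in rows, so rows that do not move let the fingers close. It gives the time, the measured TCP pose, the force and the opening at its end, in the units of the state.
- get_state(): the state, without advancing time (a new reading comes with each control period).
- cams.read_camera(name): name is "scene" or "top"; returns the picture (400x640x3 uint8, red, green, blue); there is no depth.
- cams.get_calibration(name): a dict with "fx", "fy", "cx", "cy" (pixels), "rvec" (rotation vector, rad) and "tvec" (3), from world to camera coordinates, as OpenCV has them. Camera axes: x right, y down, z forward; pixel columns grow to the right and rows downward; lengths in m; the calibration is good to about 2 mm. A picture is of the moment at which its call begins. get_calibration takes no time and is no camera call.
- workorder.hand_in(): hands the job in, once; it reports no verdict.
The state is a dict: "clock": time; "joint_pos": joint angles; "qvel": joint speeds; "tau": joint torques, N m; "tcp_pos": TCP position; "orientation": TCP orientation; "wrist_force": force on the tool from outside, world axes, zero at the start; "ft_torque": the same for the moment, N m; "finger_gap": finger opening in m.
Only numpy, scipy, OpenCV 4.12 (cv2) and the standard library are available. Lean on these libraries where they do the work, as an engineer would, in place of code of your own. Each camera call takes 0.05 s, during which the arm holds its last target.

## Task

The height of the screw-stem pan rest has been set; now lock it. Slide the open spanner all the way onto the square lower nut, lying flat on the foot plate with its handle beside the stop pin, so that the pin keeps the lower nut from being dragged round, then turn the four-armed jam nut above it clockwise (seen from above) until it locks up hard and firm against the lower nut. The lower nut must hardly turn; leave the spanner in place on the nut, let go, and leave the wok and the spatula alone.

Things in the scene. Friction and masses are not known exactly. Their poses are not given: they have to be found in the camera images.
- rest_axis (a point): Pan rest, fixed: dark steel foot plate 270x130 mm, 8 mm thick; threaded stem 30 mm across; on top a round wire grate (8 mm gaps) 156 mm across, its underside 155 mm and top 163 mm above the counter. This point: on the stem's axis, at the foot plate's top (8 mm above the counter); z up; the foot plate reaches 190 mm from here along -x (towards the robot), 80 mm along +x, 65 mm to either side.
- nut_centre (a point): Centre of the square steel lower nut on the stem: 44 mm across its flats, 32 mm tall, from 8 to 40 mm above the counter. Its x and y axes are square to its flats and turn with it. It turns easily (0.06 N m).
- lower_nut (a joint): Turn of the lower nut, rad, clockwise from above positive; at 0 its x axis is along the pan rest's x. Starts between -0.10 and 0.05. With the spanner on and its handle against the pin it reads about 0.12, up to 0.3 with the play in the jaw taken up. It must stay between -0.35 and 0.45.
- jam_nut (a joint): Turn of the jam nut relative to the lower nut, rad, clockwise from above positive (tightening). Starts at 0 to 0.35; locks against the lower nut at 1.20. It runs stiffly (0.3 N m), so it drags the lower nut round unless that is held. Firm means: over 1.15, and pushed home with 11 to 20 N across an arm 68 mm from the stem's axis, kept up for about 0.3 s. It then stays.
- jam_tip (a point): Outer end, half-way up, of one of the jam nut's four equal level arms, 90 degrees apart; x points outward along it. Arms: from a 50 mm round hub to 78 mm from the stem's axis, 10 mm wide, 14 mm tall, 78 to 92 mm above the counter. The round grate overhangs them, 63 mm higher: reach them under its rim with the tool leaning outward 25 to 50 degrees from vertical. Hub: 42 to 95 mm high.
- stop_top (a point): Centre of the top of the steel stop pin on the foot plate: 16 mm across, 20 mm tall, top 28 mm above the counter, 156 mm from the stem's axis, on the pan rest's +y side of the handle, where the handle is carried when the lower nut turns clockwise. Firm tightening makes the spanner bear on it with over 3.5 N.
- spanner_grip (a point): Loose flat open spanner, 198 mm long, 0.25 to 0.45 kg, on the counter. This point: in its black handle, 14 mm above its underside, 110 mm from the jaw's centre; x points to the jaw, z up. The straight handle, 26 mm wide, 28 mm tall, runs from 20 mm on the jaw side of this point to 58 mm on the other. It balances 23 mm from here towards the jaw.
- spanner_jaw (a point): Centre of the spanner's jaw, 9 mm above its underside; same axes. Steel head 18 mm thick, 80 mm wide; the jaw opens to +x, 48 mm wide (2 mm play each side of the nut), flared to 58 mm at the tips 30 mm beyond this point; its flat bottom lies 24 mm behind it, so that on the nut this point comes within a few mm of the nut's axis (under 10 mm needed).
- wok: Bystander: steel wok, 300 mm across, 80 mm tall. Origin under its centre. Must not be shifted by 30 mm or more.
- spatula: Bystander: orange spatula, 260 mm long, lying along its x. Must not be shifted by 30 mm or more.
Things that resemble listed ones, but are neither listed nor needed, are in the scene too. What is meant by the part that bears spanner_grip is not pink or turquoise, and is the smaller of those in its own colour.

How it is judged:
On the way, in this order (a step that is already met when the one before it is completed fails the run):
1. the spanner's jaw is on the lower nut, flat on the foot plate (horizontal distance between spanner_jaw and nut_centre below 0.01 m and height (world z) of spanner_jaw below 0.024 m and angle between spanner_jaw's own z axis and vertical below 0.1 rad), for 0.2 s.
2. the jam nut is pressed home firmly, the spanner on the nut bearing on the stop pin with over 3.5 N (all of step 1 and value of joint jam_nut above 1.15 rad and contact force between spanner and stop above 3.5 N), for 0.1 s.
At the end, for the whole second after the job is handed in: The jam nut is home against the lower nut (over 1.15 rad of its 1.20), the lower nut reads between -0.35 and 0.45 rad, and the spanner lies flat and at rest on the foot plate (tilt under 0.1 rad) with its jaw's centre within 10 mm of the nut's axis (all of step 1 and value of joint jam_nut above 1.15 rad and value of joint lower_nut between -0.35 and 0.45 rad and linear speed of spanner below 0.02 m/s); the robot touches nothing.
It fails at once if the lower nut is dragged round (outside -0.35 to 0.45 rad) (value of joint lower_nut above 0.45 rad or value of joint lower_nut below -0.35 rad).
It fails at once if a bystander is shifted by 30 mm (distance of any of wok, spatula from where it was at the start of the episode above 0.03 m).
It also fails if it takes over 72 s, if anything falls off the work surface, if the arm or the gripper's body presses on something with over 40 N, if the wrist force passes 120 N, or if a joint passes its speed limit or range.

## Working session

There is one attempt and no reset: what is moved stays moved. The work goes in short steps, Python scripts to look and compute and a tool call to move; the robot and the scene stay as the last step left them, time stands still between calls to the robot, and variables do not carry over. Pictures are saved under pics/ and viewed, and the job is handed in when it is done.

Besides the shell and the picture viewer there is one more tool, called after "Call:" as a command line: name --argument value ..., lists and objects as JSON in quotes. play_rows: Moves the arm, as the interface text tells. Its arguments: {"type":"object","properties":{"series":{"type":"string"},"newtons":{"type":"number"}},"required":["series"]}

```bash
ls; mkdir -p pics
python3 - <<'E'
from workcell import get_state,cams
import cv2
print(get_state())
for n in("scene","top"):
    im=cams.read_camera(n); cv2.imwrite(f"pics/{n}0.png",im[:,:,::-1]); print(n,cams.get_calibration(n))
E
```

```text
pics
{'clock': 0.0, 'joint_pos': array([-1.41854523e+00,  3.13974114e-01,  4.49790651e-02,  1.30359450e+00,
        5.14114067e-06,  1.43119609e+00]), 'qvel': array([-0.00081783, -0.00023223,  0.00125078, -0.00040069, -0.00055813,
        0.00098191]), 'tau': array([ 1.26029377e-04, -4.80622065e+01,  2.98534602e+01,  1.92247523e-02,
       -2.69298216e-04, -2.48910588e-06]), 'tcp_pos': array([ 0.16536168, -0.55021358,  0.24942383]), 'orientation': array([-8.96609965e-04,  9.89371333e-01,  1.45408260e-01, -3.10089493e-06]), 'wrist_force': array([ 0.71550054, -0.06223535, -0.04427784]), 'ft_torque': array([ 0.01063975,  0.00764007, -0.0364208 ]), 'finger_gap': 0.08531936204555168}
scene {'fx': 367.6223757796671, 'fy': 367.6223757796671, 'cx': 323.1868273399618, 'cy': 200.73214327411077, 'rvec': array([ 2.01228509,  1.21348266, -0.5764886 ]), 'tvec': array([-0.148691  , -0.24476594,  1.55799541])}
top {'fx': 490.17691327423364, 'fy': 490.17691327423364, 'cx': 319.7758490034485, 'cy': 194.149130000459, 'rvec': array([ 2.16516207, -2.19261641,  0.11119231]), 'tvec': array([-0.09413589,  0.50807671,  1.82901668])}
```

View pics/scene0.png

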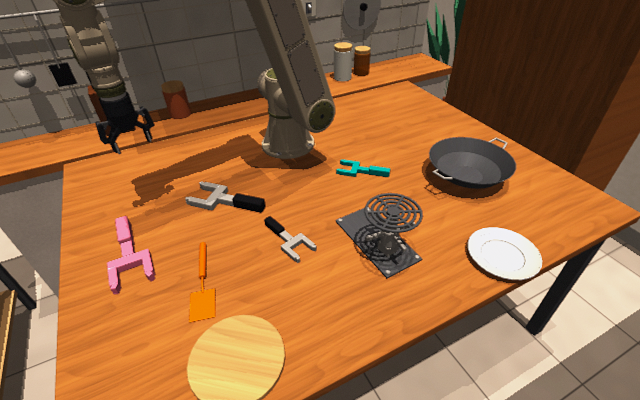

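View pics/top0.png

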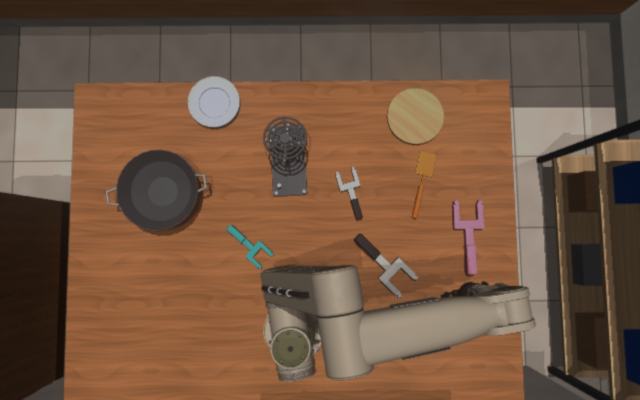

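Spanner candidates in the top view are: a small black-handled one at (350,193), a large black-handled one at (385,265), a pink one at (470,235) and a turquoise one at (250,247). By the description it is the small black one. I'll check it, and the rest, in close crops.

Run:
```python
import cv2
t=cv2.imread("pics/top0.png"); s=cv2.imread("pics/scene0.png")
def c(im,x0,y0,x1,y1,k,n): cv2.imwrite(n,cv2.resize(im[y0:y1,x0:x1],None,fx=k,fy=k,interpolation=cv2.INTER_CUBIC))
c(t,320,150,400,225,8,"pics/c1.png")
c(t,250,105,330,205,6,"pics/c2.png")
c(s,320,180,430,280,7,"pics/c3.png")
c(s,255,205,325,270,8,"pics/c4.png")
```

```text
(no output)
```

View pics/c1.png

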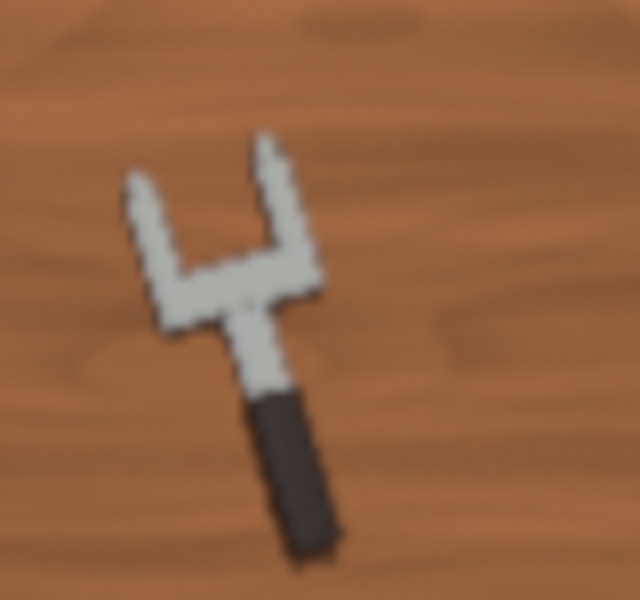

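View pics/c2.png

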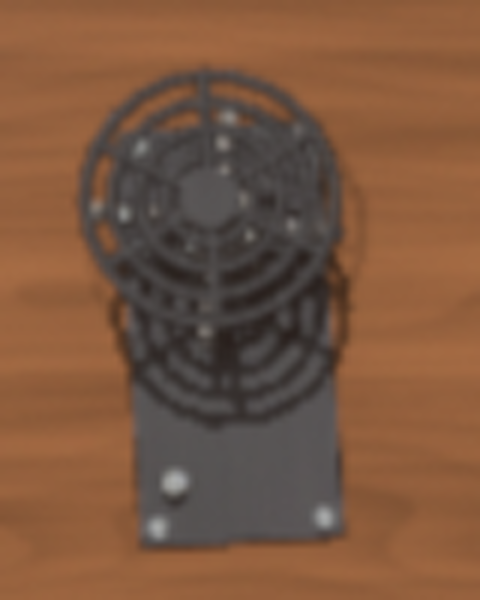

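View pics/c3.png

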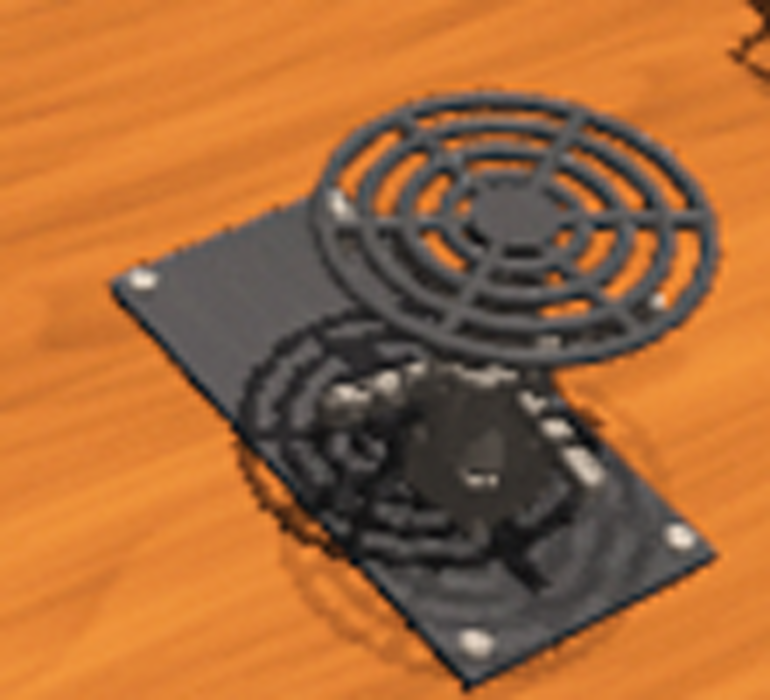

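View pics/c4.png

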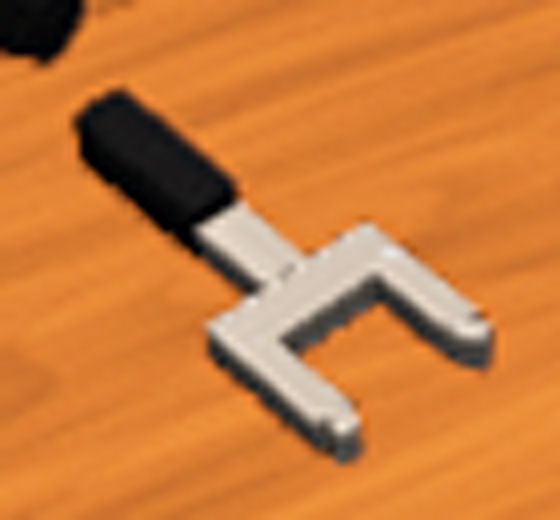

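```bash
cat > h.py <<'E'
import numpy as np, cv2
from workcell import get_state,cams
from scipy.optimize import least_squares
from scipy.spatial.transform import Rotation as R
CAL={n:cams.get_calibration(n) for n in("scene","top")}
def proj(n,P):
    c=CAL[n];K=np.array([[c['fx'],0,c['cx']],[0,c['fy'],c['cy']],[0,0,1]])
    return cv2.projectPoints(np.asarray(P,float).reshape(-1,1,3),c['rvec'],c['tvec'],K,None)[0].reshape(-1,2)
def ray(n,uv,z):
    c=CAL[n];Rm=cv2.Rodrigues(c['rvec'])[0];o=-Rm.T@c['tvec']
    d=Rm.T@np.array([(uv[0]-c['cx'])/c['fx'],(uv[1]-c['cy'])/c['fy'],1]);return o+d*(z-o[2])/d[2]
def fit(obs,x0):
    # obs: (cam,uv,local xy, z)
    def res(p):
        r=[]
        c,s=np.cos(p[2]),np.sin(p[2])
        for n,uv,l,z in obs:
            r+=list(proj(n,[p[0]+c*l[0]-s*l[1],p[1]+s*l[0]+c*l[1],z])[0]-uv)
        return np.array(r)
    q=least_squares(res,x0,loss='soft_l1');return q.x,res(q.x).reshape(-1,2)
E
python3 - <<'E'
from h import *
def a(x0,y0,k): return lambda u,v:np.array([x0+u/k,y0+v/k])
c1,c2,c3,c4=a(320,150,8),a(250,105,6),a(320,180,7),a(255,205,8)
# (cv2.resize half-pixel offset)
off=lambda f,k:(lambda u,v:f(u,v)+0.5/k-0.5)
c1,c2,c3,c4=off(c1,8),off(c2,6),off(c3,7),off(c4,8)
o=[('top',c2(207,197),(0,0),.163),('top',c2(142,545),(-.19,.065),.008),('top',c2(343,533),(-.19,-.065),.008),
('scene',c3(112,285),(-.19,-.065),.008),('scene',c3(467,688),(.08,-.065),.008),('scene',c3(715,553),(.08,.065),.008),('scene',c3(516,212),(0,0),.163)]
p,r=fit(o,[.6,0,0]);print("rest",p);print(r.round(1))
pin=ray('top',c2(175,482),.028);print("pin",pin)
c,s=np.cos(p[2]),np.sin(p[2]);d=pin[:2]-p[:2];print("pin local",c*d[0]+s*d[1],-s*d[0]+c*d[1],np.hypot(*d))
o=[('top',c1(182,278),(-.024,.024),.018),('top',c1(275,247),(-.024,-.024),.018),('top',c1(316,548),(-.168,0),.028),('top',c1(163,330),(-.044,.04),.018),('top',c1(322,290),(-.044,-.04),.018),
('scene',c4(285,340),(-.024,-.024),.018),('scene',c4(378,275),(-.024,.024),.018),('scene',c4(210,328),(-.044,-.04),.018),('scene',c4(368,226),(-.044,.04),.018),('scene',c4(98,108),(-.168,0),.028)]
p,r=fit(o,[.45,-.2,.2]);print("jaw",p);print(r.round(1))
print("grip",p[:2]-.11*np.array([np.cos(p[2]),np.sin(p[2])]))
E
```

```text
rest [0.69837289 0.0196933  0.04076094]
[[ 1.3 -0.5]
 [-0.1 -0.1]
 [ 0.5  0.1]
 [-0.2 -1.5]
 [ 0.1 -0.8]
 [ 1.1 -0. ]
 [-0.   0.3]]
pin [0.54335337 0.05393261 0.028     ]
pin local -0.15349552290833088 0.04052786608724157 0.1587557352743116
jaw [ 0.5757537  -0.20435059  0.27529742]
[[ 0.3 -0.6]
 [ 0.7 -0.3]
 [ 0.8  0.1]
 [ 0.1 -0.9]
 [ 0.4 -1.8]
 [-0.6 -0.9]
 [ 0.1 -1. ]
 [ 0.4 -0.2]
 [ 1.1 -0.9]
 [-0.1 -2.1]]
grip [ 0.46989582 -0.23425224]
```

```bash
cat >> h.py <<'E'
def Rt(yaw,tilt): # tool x forward along yaw, y right, z down, tilted back by tilt(deg)
    B=np.array([[1,0,0],[0,-1,0],[0,0,-1.]])
    return R.from_euler('z',yaw)*R.from_matrix(B)*R.from_euler('y',tilt,degrees=True)
def cur():
    s=get_state();q=s['orientation'];return s,s['tcp_pos'],R.from_quat([q[1],q[2],q[3],q[0]])
def plan(pos,Rd):
    s,p,Rc=cur()
    rv=(Rc.inv()*Rd).as_rotvec(degrees=True)
    t0=Rc.inv().apply(np.array(pos)-p)*100; t1=Rd.inv().apply(np.array(pos)-p)*100
    print("t",round(s['clock'],2),"rotvec deg",rv.round(2),"| shift cm before rot",t0.round(2),"after rot",t1.round(2),"F",s['wrist_force'].round(1),"gap",round(s['finger_gap'],4), "p",p.round(4))
E
python3 -c "
from h import *
plan([.470,-.234,.12],Rt(.275,25))"
```

```text
t 0.1 rotvec deg [-0.3  24.99  0.93] | shift cm before rot [ 38.27 -21.5   12.99] after rot [ 28.88 -22.16  27.75] F [-0.4  0.4 -0.2] gap 0.0855 p [ 0.1654 -0.5503  0.2495]
```

Call:
play_rows --series "100 3.2 -1.8 0.5 0 0 0;100 3.2 -1.8 0.5 0 0 0;100 3.2 -1.8 0.5 0 0 0;100 3.2 -1.8 1 0 0 0;100 3.2 -1.8 1 0 0 0;100 3.2 -1.8 1 0 0 0;100 3.2 -1.8 1 0 0 0;100 3.2 -1.8 1 0 0 0;100 3.2 -1.8 1 0 0 0;100 3.2 -1.8 1 0 0 0;100 3.2 -1.8 1 0 0 0;100 3.1 -1.7 1 0 0 0"

```text
clock: 1.6
tcp_pos: [0.4709, -0.2335, 0.1446]
orientation: [-0.0, 0.989, 0.145, -0.0]
wrist_force: [0.6, -0.1, -0.9]
finger_gap: 0.0855
```

Call:
play_rows --series "100 0 0 0 0 8 0;100 0 0 0 0 8 0;100 0 0 0 0 9 1;100 0 0 0 0 0 0;100 0 0 0 0 0 0"

```text
clock: 2.22
tcp_pos: [0.4706, -0.2352, 0.1456]
orientation: [-0.032, 0.967, 0.133, 0.213]
wrist_force: [0.0, -0.1, -1.2]
finger_gap: 0.0851
```

```bash
python3 -c "
from h import *
plan([.470,-.234,.026],Rt(.275,25))
cv2.imwrite('pics/s1.png',cams.read_camera('scene')[120:300,180:400,::-1].repeat(3,0).repeat(3,1))
cv2.imwrite('pics/t1.png',cams.read_camera('top')[120:270,300:450,::-1].repeat(4,0).repeat(4,1))"
```

```text
t 2.23 rotvec deg [-0.29  0.1  -0.12] | shift cm before rot [-5.06 -0.07 10.84] after rot [-5.08 -0.13 10.83] F [ 0.  -0.1 -1.2] gap 0.0851 p [ 0.4706 -0.2352  0.1456]
```

View pics/s1.png

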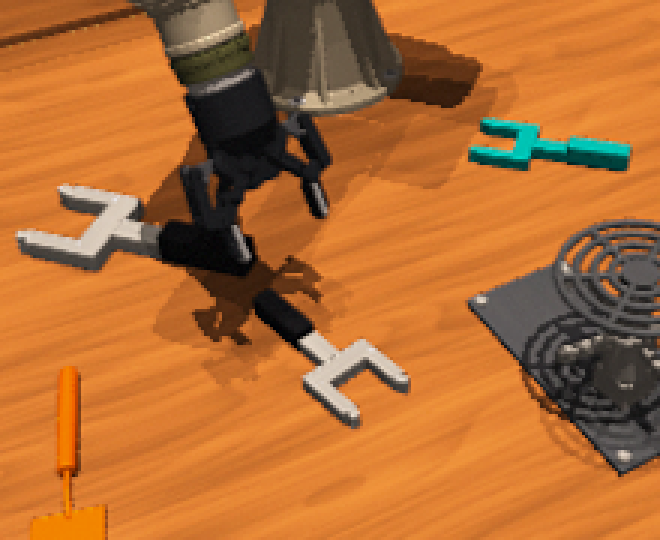

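View pics/t1.png

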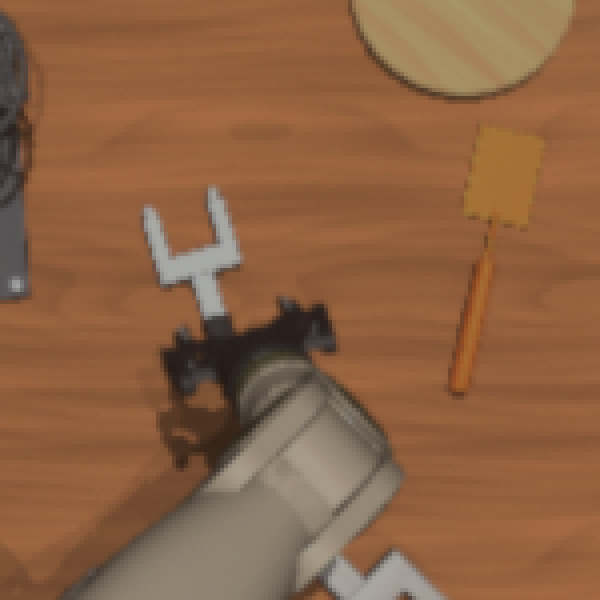

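```bash
python3 -c "
from h import *
for uv in[(357,240),(363,235),(366,247)]: print(ray('top',uv,.03))
for y in (-.057,-.042,.042,.057): print(y, np.array([.470,-.234,0])+Rt(.275,0).apply([0,y,0]))"
```

```text
[ 0.33249382 -0.23735543  0.03      ]
[ 0.35082492 -0.26019359  0.03      ]
[ 0.30603869 -0.27045861  0.03      ]
-0.057 [ 0.45452182 -0.17914176  0.        ]
-0.042 [ 0.45859503 -0.19357814  0.        ]
0.042 [ 0.48140497 -0.27442186  0.        ]
0.057 [ 0.48547818 -0.28885824  0.        ]
```

Fingers are clear of the big spanner, whose handle end is about 0.12 m away. Descend.

Call:
play_rows --series "100 -1 0 2.2 0 0 0;100 -1 0 2.2 0 0 0;100 -1 0 2.2 0 0 0;100 -1 0 2.2 0 0 0;100 -0.6 -0.1 1.2 0 0 0;100 -0.4 0 0.8 0 0 0;100 0 0 0 0 0 0;100 0 0 0 0 0 0"

```text
clock: 3.32
tcp_pos: [0.4709, -0.2333, 0.0269]
orientation: [-0.032, 0.967, 0.134, 0.214]
wrist_force: [0.4, -0.2, 0.5]
finger_gap: 0.0852
```

```bash
python3 -c "
from h import *
plan([.470,-.234,.025],Rt(.275,25))
cv2.imwrite('pics/s2.png',cams.read_camera('scene')[160:280,210:340,::-1].repeat(5,0).repeat(5,1))"
```

```text
t 3.33 rotvec deg [-0.28 -0.02 -0.08] | shift cm before rot [-0.17  0.04  0.13] after rot [-0.17  0.04  0.13] F [ 0.4 -0.2  0.5] gap 0.0852 p [ 0.4709 -0.2333  0.0269]
```

View pics/s2.png

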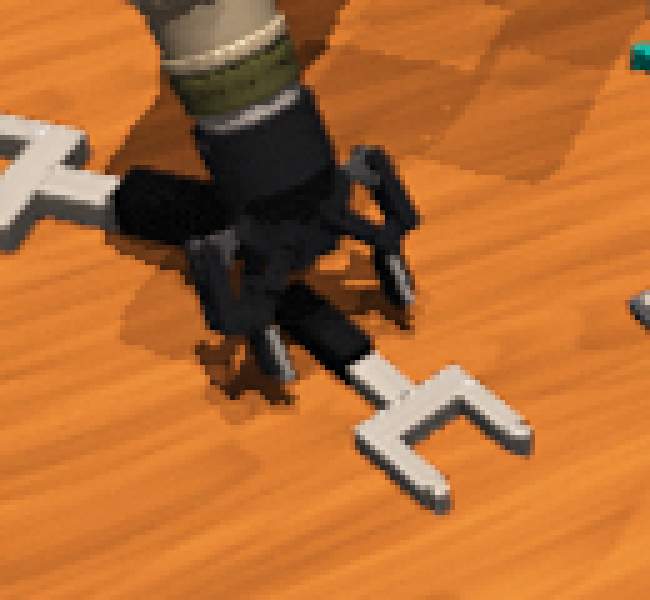

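Call:
play_rows --series "0 0 0 0 0 0 0;0 0 0 0 0 0 0;0 0 0 0 0 0 0;0 0 0 0 0 0 0;0 0 0 0 0 0 0;0 0 0 0 0 0 0;0 0 0 0 0 0 0;0 0 0 0 0 0 0" --newtons 80

```text
clock: 4.38
tcp_pos: [0.4703, -0.2332, 0.0267]
orientation: [-0.032, 0.967, 0.133, 0.214]
wrist_force: [-3.3, 0.7, 4.8]
finger_gap: 0.0244
```

Call:
play_rows --series "0 0.85 0 -1.8 0 0 0;0 1 0 -2.2 0 0 0;0 1 0 -2.2 0 0 0;0 0 0 0 0 0 0;0 0 0 0 0 0 0"

```text
clock: 5.0
tcp_pos: [0.4691, -0.2328, 0.0932]
orientation: [-0.033, 0.967, 0.133, 0.213]
wrist_force: [0.0, 0.1, -3.8]
finger_gap: 0.0243
```

```bash
python3 -c "
from h import *
s,p,Rc=cur();print(p,Rc.as_matrix().round(3),s['wrist_force'],s['ft_torque'],s['finger_gap'])
cv2.imwrite('pics/s3.png',cams.read_camera('scene')[140:280,210:340,::-1].repeat(5,0).repeat(5,1)[:600])
cv2.imwrite('pics/t3.png',cams.read_camera('top')[120:220,310:410,::-1].repeat(6,0).repeat(6,1))"
```

```text
[ 0.46910997 -0.23275665  0.0931693 ] [[ 0.874  0.272  0.403]
 [ 0.243 -0.962  0.121]
 [ 0.421 -0.008 -0.907]] [ 0.00737197  0.14972286 -3.81676124] [-0.21584832  0.76588293  0.06020662] 0.024329585005349156
```

View pics/s3.png

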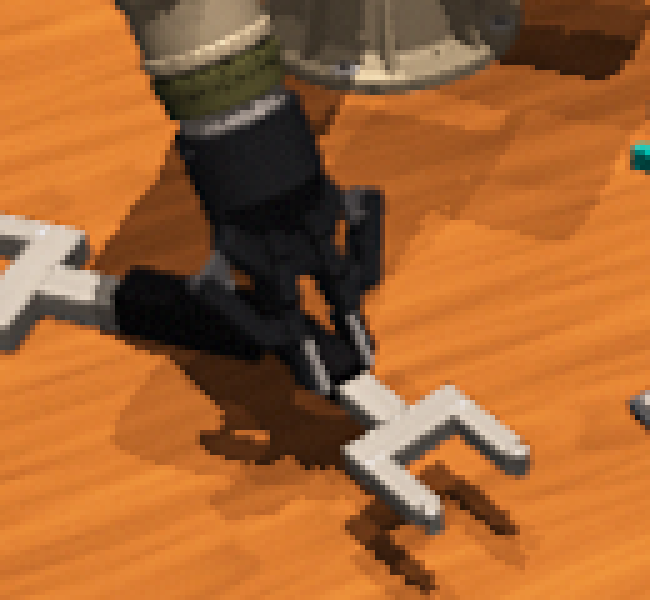

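View pics/t3.png

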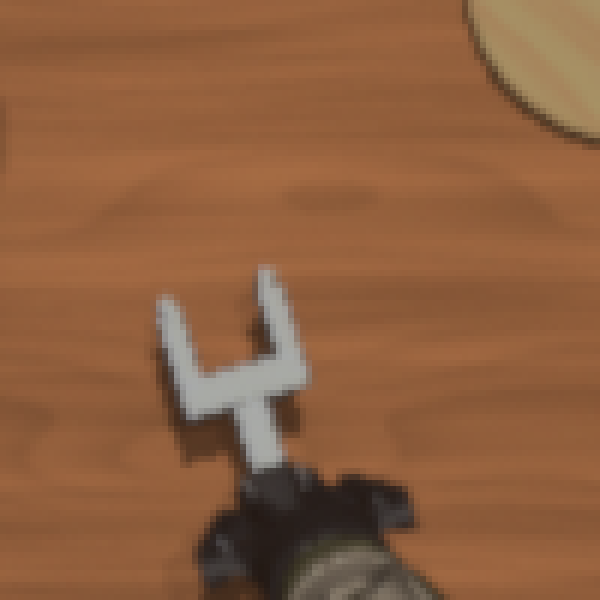

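```bash
cat >> h.py <<'E'
def spfit(top,scene,zu,x0):
    # dict lists of (uv, local, zlocal)
    return fit([('top',np.array(u),l,zu+z) for u,l,z in top]+[('scene',np.array(u),l,zu+z) for u,l,z in scene],x0)
E
python3 - <<'E'
from h import *
T=lambda u,v:(310+u/6-.5,120+v/6-.5); S=lambda u,v:(210+u/5-.5,140+v/5-.5)
A,B,C,D=(-.024,.024),(-.024,-.024),(-.044,.04),(-.044,-.04)
s,p,Rc=cur()
q,r=spfit([(T(203,378),A,.018),(T(277,353),B,.018),(T(190,418),C,.018),(T(308,380),D,.018)],
 [(S(396,462),B,.018),(S(452,412),A,.018),(S(345,455),D,.018),(S(448,385),C,.018)],.0665,[.57,-.2,.27])
print(q,r.round(1))
d=np.array([*q[:2],.0755])-p
print("jaw in tcp yaw frame",R.from_euler('z',-.275).apply(d),"yaw diff",q[2]-.275)
E
```

```text
[ 0.57415935 -0.2028944   0.33716397] [[ 0.4 -0.1]
 [ 0.3 -0.4]
 [ 0.3 -0.2]
 [ 1.1 -1.3]
 [-0.6 -1.6]
 [ 0.3 -0.3]
 [ 0.7 -0.6]
 [ 0.3 -0.8]]
jaw in tcp yaw frame [ 1.09260856e-01 -7.60267079e-05 -1.73788761e-02] yaw diff 0.062163967643549645
```

```bash
cat >> h.py <<'E'
def overlay(n,im,crop,k,polys,fn):
    x0,y0,x1,y1=crop
    I=cv2.resize(np.ascontiguousarray(im[y0:y1,x0:x1]),None,fx=k,fy=k,interpolation=cv2.INTER_CUBIC)
    for P,col in polys:
        uv=((proj(n,P)-[x0,y0]+.5)*k-.5)
        cv2.polylines(I,[np.round(uv).astype(int)],False,col,1)
    cv2.imwrite(fn,I)
def T3(p,P): 
    P=np.asarray(P,float);c,s=np.cos(p[2]),np.sin(p[2]);return np.c_[p[0]+c*P[:,0]-s*P[:,1],p[1]+s*P[:,0]+c*P[:,1],P[:,2]]
def circ(r,z,x=0,y=0): a=np.linspace(0,2*np.pi,60);return np.c_[x+r*np.cos(a),y+r*np.sin(a),a*0+z]
def restpoly(p):
    g=(0,255,0);b=(0,0,255);y=(0,255,255)
    return [(T3(p,[[-.19,-.065,.008],[.08,-.065,.008],[.08,.065,.008],[-.19,.065,.008],[-.19,-.065,.008]]),g),(T3(p,circ(.078,.163)),b),(T3(p,circ(.008,.028,-.1507,.0405)),y)]
E
python3 - <<'E'
from h import *
p=[.6984,.0197,.041]
overlay('top',cv2.imread('pics/top0.png'),(250,105,330,205),6,restpoly(p),'pics/o1.png')
overlay('scene',cv2.imread('pics/scene0.png'),(325,185,430,280),7,restpoly(p),'pics/o2.png')
E
```

```text
(no output)
```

View pics/o1.png

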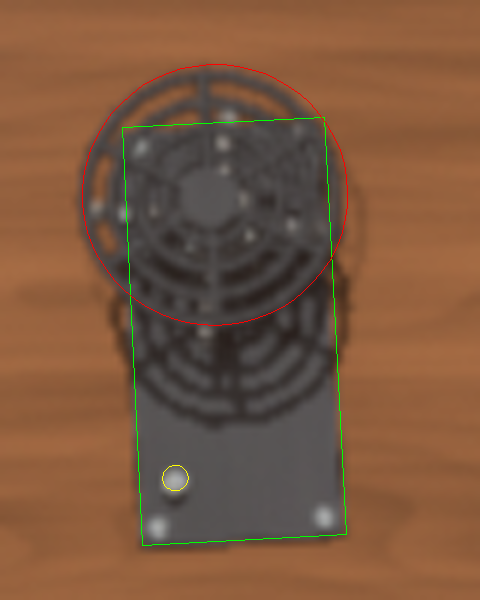

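View pics/o2.png

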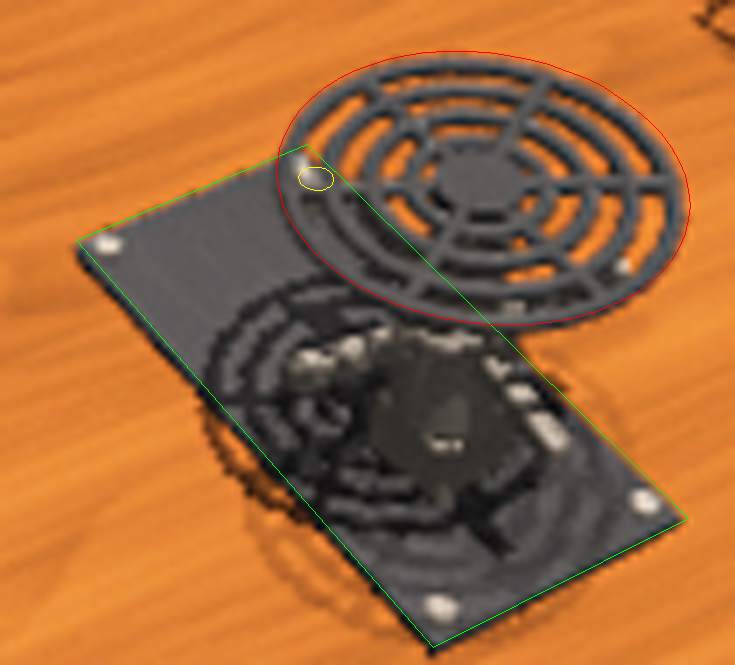

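```bash
python3 -c "
from h import *
u=np.array([np.cos(.1),np.sin(.1)]);a=np.array([.698,.0205])
plan([*(a-.264*u),.0932],Rt(.10,25))"
```

```text
t 5.1 rotvec deg [-4.68  0.15  8.9 ] | shift cm before rot [  2.58 -22.72   1.38] after rot [ -0.97 -22.89  -0.49] F [-0.5  0.2 -3.9] gap 0.0243 p [ 0.469  -0.2325  0.0929]
```

Call:
play_rows --series "0 0.3 -3.2 0.2 0 0 0;0 0.3 -3.3 0.2 0 0 0;0 0.4 -3.3 0.2 0 0 0;0 0.4 -3.3 0.2 0 0 0;0 0.4 -3.3 0.2 0 0 0;0 0.4 -3.3 0.2 0 0 0;0 0.4 -3 0.2 0 0 0;0 0 0 0 -2.4 0 4.5;0 0 0 0 -2.3 0 4.4;0 0 0 0 0 0 0;0 0 0 0 0 0 0"

```text
clock: 6.48
tcp_pos: [0.4361, -0.0067, 0.0936]
orientation: [-0.01, 0.975, 0.05, 0.215]
wrist_force: [-0.4, 0.3, -3.7]
finger_gap: 0.0246
```

```bash
python3 -c "
from h import *
u=np.array([np.cos(.1),np.sin(.1)]);a=np.array([.698,.0205])
plan([*(a-.264*u),.0627],Rt(.10,25))
t=cams.read_camera('top');s=cams.read_camera('scene')
cv2.imwrite('pics/t4r.png',t[...,::-1]);cv2.imwrite('pics/s4r.png',s[...,::-1])
s_,p,Rc=cur();zu=p[2]-.0267
sp=[p[0]+.109*u[0],p[1]+.109*u[1],.1]
O=[[.03,.029,.018],[-.024,.024,.018],[-.024,-.024,.018],[.03,-.029,.018]]
O=[[x,y,z+zu] for x,y,z in O]
pl=restpoly([.698,.0205,.04])+[(T3(sp,O),(255,0,255))]
overlay('top',t[...,::-1],(240,105,340,225),5,pl,'pics/t4.png')
overlay('scene',s[...,::-1],(290,150,430,280),5,pl,'pics/s4.png')
"
```

```text
t 6.47 rotvec deg [0.07 0.09 0.13] | shift cm before rot [-1.37 -0.1   2.77] after rot [-1.37 -0.09  2.77] F [-0.4  0.3 -3.7] gap 0.0246 p [ 0.4361 -0.0067  0.0936]
```

View pics/t4.png

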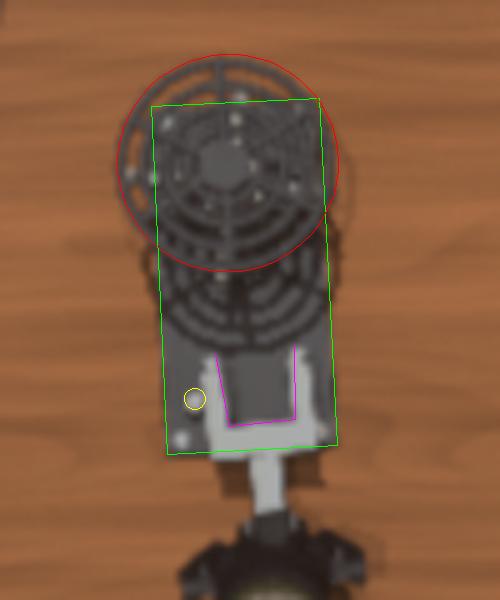

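View pics/s4.png

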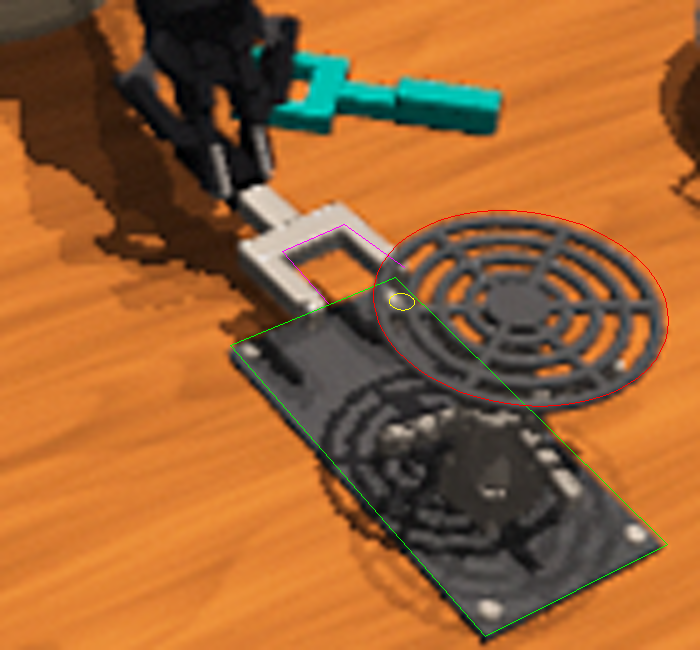

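Call:
play_rows --series "0 -0.5 0 1 0 0 0;0 -0.5 -0.1 1 0 0 0;0 -0.4 0 0.8 0 0 0;0 0 0 0 0 0 0;0 1.45 0 0.68 0 0 0;0 1.45 0 0.68 0 0 0;0 1.45 0 0.68 0 0 0;0 1.45 0 0.68 0 0 0;0 1.45 0 0.68 0 0 0;0 0 0 0 0 0 0;0 0 0 0 0 0 0"

```text
clock: 7.95
tcp_pos: [0.5145, 0.0021, 0.0621]
orientation: [-0.01, 0.975, 0.049, 0.215]
wrist_force: [-0.6, -0.1, -4.5]
finger_gap: 0.0243
```

```bash
python3 -c "
from h import *
u=np.array([np.cos(.1),np.sin(.1)]);a=np.array([.698,.0205])
plan([*(a-.184*u),.036],Rt(.10,25))
t=cams.read_camera('top');s=cams.read_camera('scene')
s_,p,Rc=cur();zu=p[2]-.0267
sp=[p[0]+.109*u[0],p[1]+.109*u[1],.1]
O=[[.03,.029,.018],[-.024,.024,.018],[-.024,-.024,.018],[.03,-.029,.018]]
O=[[x,y,z+zu] for x,y,z in O]
pl=restpoly([.698,.0205,.04])+[(T3(sp,O),(255,0,255))]
overlay('top',t[...,::-1],(240,105,340,225),5,pl,'pics/t5.png')
overlay('scene',s[...,::-1],(290,150,430,280),5,pl,'pics/s5.png')
"
```

```text
t 7.95 rotvec deg [0.11 0.11 0.06] | shift cm before rot [-1.06 -0.    2.39] after rot [-1.06  0.01  2.38] F [-0.6 -0.1 -4.5] gap 0.0243 p [0.5145 0.0021 0.0621]
```

View pics/t5.png

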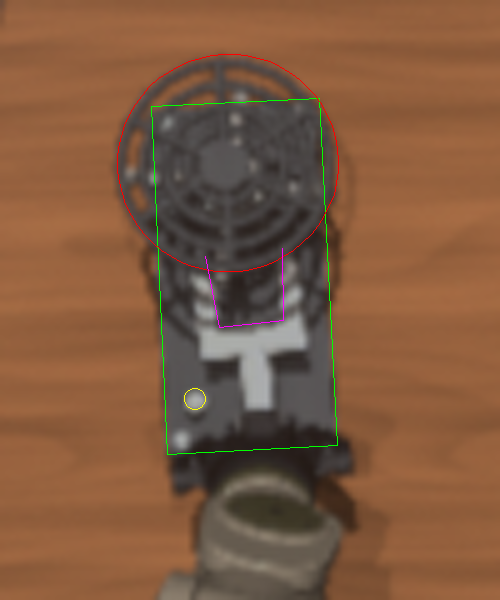

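View pics/s5.png

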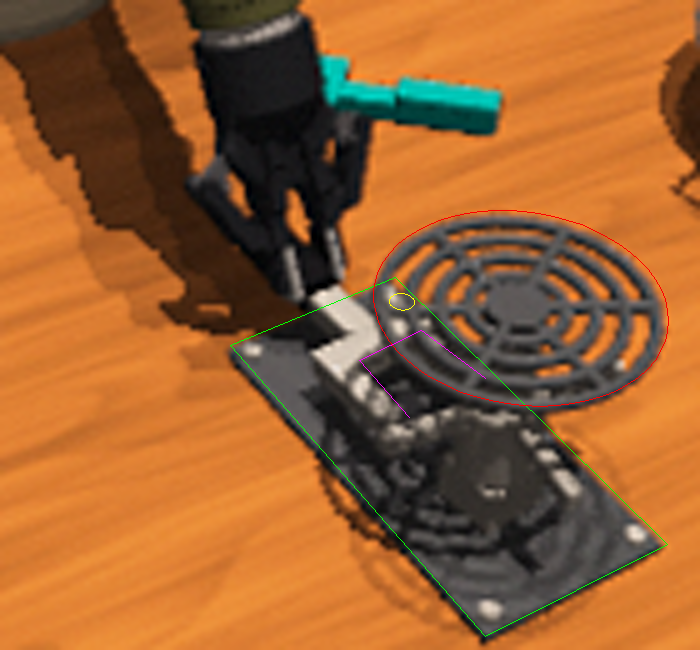

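Call:
play_rows --series "0 -0.42 0 0.9 0 0 0;0 -0.42 0 0.9 0 0 0;0 -0.2 0 0.45 0 0 0;0 -0.08 0 0.18 0 0 0;0 0 0 0 0 0 0;0 0 0 0 0 0 0"

```text
clock: 8.8
tcp_pos: [0.5158, 0.0017, 0.0362]
orientation: [-0.009, 0.975, 0.049, 0.216]
wrist_force: [0.4, -0.4, -3.6]
finger_gap: 0.0243
```

Call:
play_rows --series "0 -0.06 0 0.14 0 0 0;0 0 0 0 0 0 0;0 0 0 0 0 0 0"

```text
clock: 9.18
tcp_pos: [0.516, 0.0017, 0.0348]
orientation: [-0.009, 0.975, 0.049, 0.217]
wrist_force: [-0.1, -0.4, -0.7]
finger_gap: 0.0242
```

Call:
play_rows --series "0 0.9 0 0.41 0 0 0;0 0.9 0 0.41 0 0 0;0 0.9 0 0.41 0 0 0;0 0 0 0 0 0 0"

```text
clock: 9.68
tcp_pos: [0.5463, 0.0047, 0.0348]
orientation: [-0.009, 0.975, 0.049, 0.217]
wrist_force: [2.1, -0.3, 1.4]
finger_gap: 0.0245
```

Call:
play_rows --series "0 0.9 0 0.41 0 0 0;0 0.9 0 0.41 0 0 0;0 0 0 0 0 0 0"

```text
clock: 10.05
tcp_pos: [0.5655, 0.0071, 0.0349]
orientation: [-0.01, 0.975, 0.049, 0.216]
wrist_force: [2.0, 1.9, -1.5]
finger_gap: 0.0243
```

Call:
play_rows --series "0 0.45 0 0.2 0 0 0;0 0.45 0 0.2 0 0 0;0 0.45 0 0.2 0 0 0;0 0 0 0 0 0 0"

```text
clock: 10.55
tcp_pos: [0.579, 0.0088, 0.0348]
orientation: [-0.01, 0.975, 0.05, 0.216]
wrist_force: [-2.9, 1.1, 0.1]
finger_gap: 0.0245
```

```bash
python3 -c "
from h import *
u=np.array([np.cos(.1),np.sin(.1)]);a=np.array([.698,.0205])
plan([*(a-.109*u),.0348],Rt(.10,25))"
```

```text
t 10.55 rotvec deg [0.07 0.04 0.1 ] | shift cm before rot [0.95 0.02 0.45] after rot [0.95 0.02 0.45] F [-2.9  1.1  0.1] gap 0.0245 p [0.579  0.0088 0.0348]
```

Call:
play_rows --series "0 0.45 0 0.2 0 0 0;0 0.45 0 0.2 0 0 0;0 0 0 0 0 0 0"

```text
clock: 10.92
tcp_pos: [0.5888, 0.0097, 0.0349]
orientation: [-0.01, 0.975, 0.049, 0.216]
wrist_force: [-1.8, 2.9, -0.2]
finger_gap: 0.024
```

Call:
play_rows --series "0 0.2 0 0.09 0 0 0;0 0 0 0 0 0 0"

```text
clock: 11.18
tcp_pos: [0.5899, 0.0098, 0.0348]
orientation: [-0.01, 0.975, 0.049, 0.215]
wrist_force: [-8.3, 0.6, 5.3]
finger_gap: 0.0243
```

Call:
play_rows --series "0 0.2 0 0.09 0 0 0;0 0 0 0 0 0 0"

```text
clock: 11.42
tcp_pos: [0.5901, 0.0099, 0.0348]
orientation: [-0.01, 0.976, 0.049, 0.214]
wrist_force: [-18.7, -0.9, 19.4]
finger_gap: 0.0246
```

```bash
python3 -c "
from h import *
s_,p,Rc=cur();print(p,s_['wrist_force'],s_['ft_torque'])
u=np.array([np.cos(.1),np.sin(.1)])
t=cams.read_camera('top');s=cams.read_camera('scene')
zu=.008
sp=[p[0]+.109*u[0],p[1]+.109*u[1],.1]
O=[[.03,.029,.018],[-.024,.024,.018],[-.024,-.024,.018],[.03,-.029,.018]]
O=[[x,y,z+zu] for x,y,z in O]
pl=restpoly([.698,.0205,.04])+[(T3(sp,O),(255,0,255))]
overlay('top',t[...,::-1],(240,105,340,225),5,pl,'pics/t6.png')
overlay('scene',s[...,::-1],(320,180,430,280),7,pl,'pics/s6.png')
"
```

```text
[0.59011398 0.0098838  0.03476159] [-18.69814259  -0.94469634  19.35852976] [0.5181347  2.27021508 0.68852904]
```

View pics/t6.png

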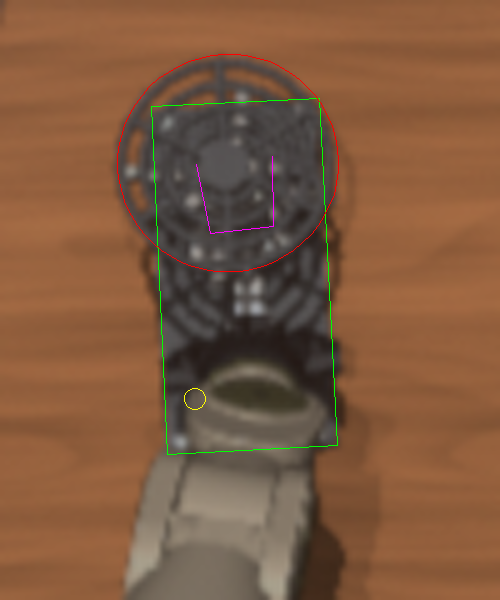

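View pics/s6.png

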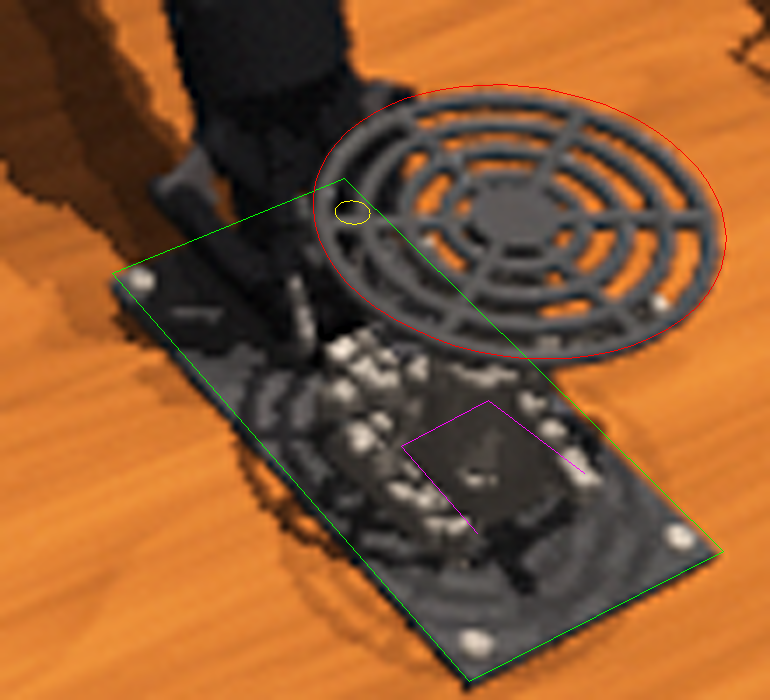

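Call:
play_rows --series "0 -0.22 0 -0.2 0 0 0;0 0 0 0 0 0 0"

```text
clock: 11.78
tcp_pos: [0.5898, 0.0096, 0.0355]
orientation: [-0.01, 0.975, 0.049, 0.215]
wrist_force: [-1.0, 3.2, -3.0]
finger_gap: 0.0244
```

Call:
play_rows --series "60 0 0 0 0 0 0;60 0 0 0 0 0 0;60 0 0 0 0 0 0;60 0 0 0 0 0 0"

```text
clock: 12.28
tcp_pos: [0.5911, 0.0091, 0.0365]
orientation: [-0.009, 0.975, 0.049, 0.216]
wrist_force: [-0.7, 0.8, 0.2]
finger_gap: 0.0514
```

Call:
play_rows --series "60 0 0 -1 0 0 0;60 0 0 -2 0 0 0;60 0 0 -2 0 0 0;60 0 0 -3 0 0 0;60 0 0 -3 0 0 0;60 0 0 -3 0 0 0;60 -4 0 -3 0 0 0;60 -6 0 -2 0 0 0;60 -6 0 0 0 0 0;60 0 0 0 0 0 0"

```text
clock: 13.52
tcp_pos: [0.3602, -0.0107, 0.1365]
orientation: [-0.011, 0.976, 0.047, 0.212]
wrist_force: [1.1, -0.3, -0.4]
finger_gap: 0.0514
```

```bash
python3 -c "
from h import *
s_,p,Rc=cur();print(p,s_['wrist_force'],s_['clock'])
t=cams.read_camera('top');s=cams.read_camera('scene')
cv2.imwrite('pics/t7r.png',t[...,::-1]);cv2.imwrite('pics/s7r.png',s[...,::-1])
overlay('top',t[...,::-1],(240,105,340,225),5,[],'pics/t7.png')
overlay('scene',s[...,::-1],(320,180,430,280),7,[],'pics/s7.png')
"
```

```text
[ 0.3601585  -0.01072402  0.13649957] [ 1.05872353 -0.28412405 -0.35865368] 13.525
```

View pics/t7.png

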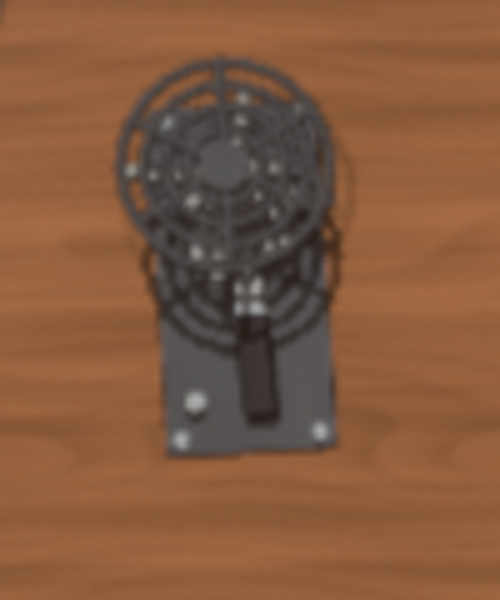

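View pics/s7.png

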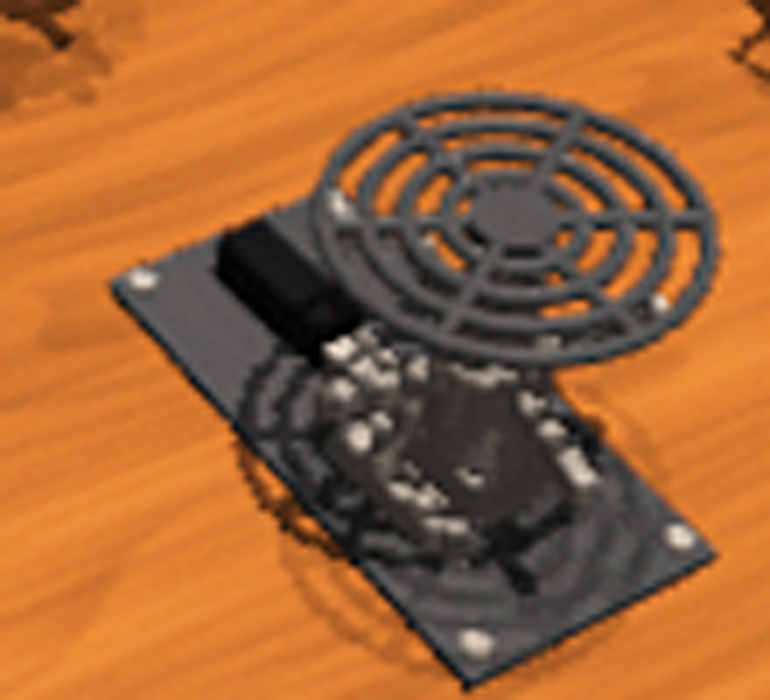

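Run:
```python
from h import *
p=[.698,.0205,.04]
end=ray('top',(240+260/5-.5,105+420/5-.5),.036);d=end[:2]-np.array(p[:2]);print("handle end",end,np.hypot(*d),"yaw",np.arctan2(-d[1],-d[0]))
im=cv2.imread('pics/scene0.png').astype(float)
g=np.clip(255*(im/255)**.5*1.1,0,255).astype(np.uint8)
pl=restpoly(p)
overlay('scene',g,(360,220,420,270),12,[],'pics/a0.png')
def arms(a):
    L=[]
    for k in range(4):
        q=[p[0],p[1],p[2]+a+k*np.pi/2]
        L.append((T3(q,[[.025,.005,.092],[.078,.005,.092],[.078,-.005,.092],[.025,-.005,.092]]),[(0,0,255),(0,255,0),(255,255,0),(255,0,255)][k]))
    L.append((T3(p,circ(.025,.095)),(0,255,255)));return L
for i,a in enumerate([0,.3,.6,.9,1.2]):
    overlay('scene',g,(360,220,420,270),6,arms(a),f'pics/a_{i}.png')
r=[cv2.imread(f'pics/a_{i}.png') for i in range(5)]
e=cv2.resize(cv2.imread('pics/a0.png'),(360,300))
cv2.imwrite('pics/am.png',np.vstack([np.hstack([e,r[0]]),np.hstack([r[1],r[2]])])[:600,:720])
```

```text
handle end [0.52833653 0.005553   0.036     ] 0.1703206018640696 yaw 0.08787105567155015
```

View pics/a0.png

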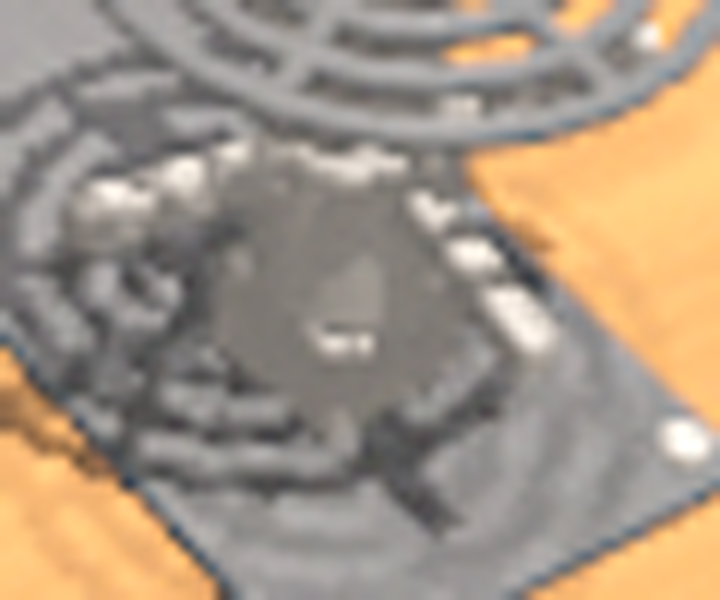

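View pics/am.png

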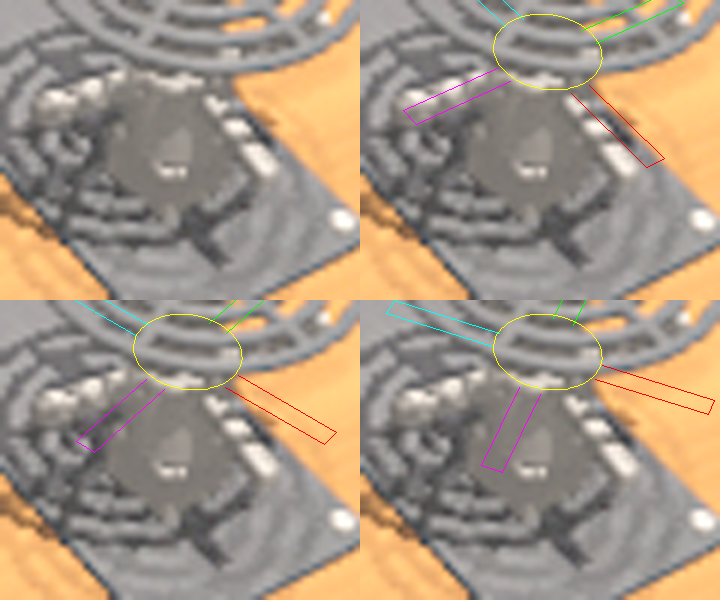

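Run:
```python
from h import *
p=[.698,.0205,.04]
im=cv2.imread('pics/s7r.png').astype(float)
g=np.clip(255*(im/255)**.5*1.1,0,255).astype(np.uint8)
def arms(a):
    L=[]
    for k in range(4):
        q=[p[0],p[1],p[2]+a+k*np.pi/2]
        L.append((T3(q,[[.025,.005,.092],[.078,.005,.092],[.078,-.005,.092],[.025,-.005,.092]]),[(0,0,255),(0,255,0),(255,255,0),(255,0,255)][k]))
    return L
R_=[]
for i,a in enumerate([None,-.1,-.2,-.3]):
    overlay('scene',g,(360,220,420,270),6,arms(a) if a is not None else [],f'pics/a_{i}.png'); R_.append(cv2.imread(f'pics/a_{i}.png'))
cv2.imwrite('pics/am2.png',np.vstack([np.hstack(R_[:2]),np.hstack(R_[2:])]))
```

```text
(no output)
```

View pics/am2.png

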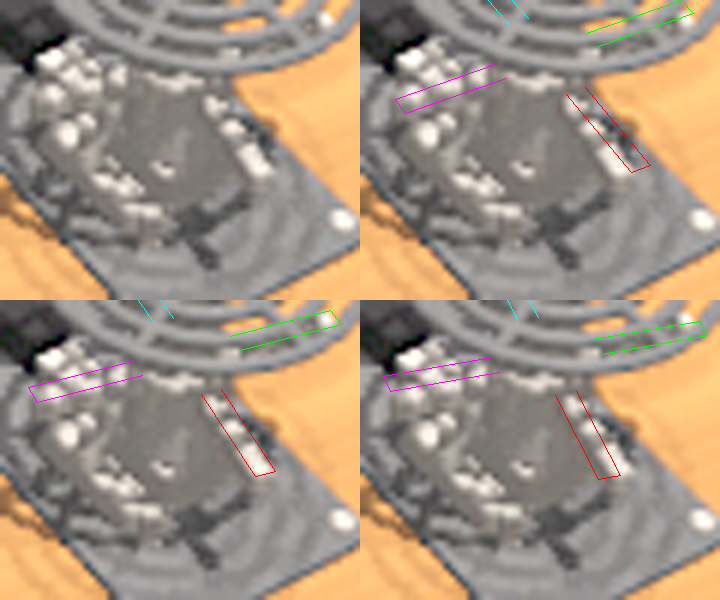

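```bash
cat >> h.py <<'E'
A=np.array([.698,.0205])
def tool(psi,rad=.0716,z=.0872,tilt=50,back=0):
    ps=np.radians(psi);Rd=Rt(ps-np.pi,tilt)
    P=np.array([*(A+rad*np.array([np.cos(ps),np.sin(ps)])),z])-back*Rd.as_matrix()[:,2]
    return P,Rd
def st():
    s,p,Rc=cur();d=p[:2]-A;ps=np.arctan2(d[1],d[0]);c=A+.068*np.array([np.cos(ps),np.sin(ps)])
    f=s['wrist_force'];t=np.array([np.sin(ps),-np.cos(ps)])
    print("psi",np.degrees(ps)%360,"rad",np.hypot(*d),"z",p[2],"F cw-tang (on tool, neg=resist)",f[:2]@t,"F",f.round(1),"clock",s['clock'])
E
python3 -c "
from h import *
print(ray('top',(160,190),.08))
plan(*tool(197,back=.12))
print(get_state()['joint_pos'].round(2))"
```

```text
[0.52401535 0.48410299 0.08      ]
t 13.62 rotvec deg [ 7.14 24.83 -8.92] | shift cm before rot [16.55  3.14  5.26] after rot [12.19  6.46 11.  ] F [-0.3 -0.7  0.6] gap 0.0513 p [ 0.3672 -0.0131  0.1416]
[-0.42 -0.36 -0.98  0.56  0.21  2.66]
```

Call:
play_rows --series "0 2 0 -2 0 0 -10;0 0 0 0 0 0 -10.6;0 0 0 0 0 0 -10.6;0 0 0 0 0 0 -10.6;0 0 0 0 0 0 -10.6;0 0 0 0 0 0 -10.6;0 0 0 0 0 0 -10.6;0 0 0 0 0 0 -10.6;0 0 0 0 0 0 -10.6;0 0 0 0 0 0 -10.6" --newtons 60

```text
clock: 14.88
tcp_pos: [0.3792, -0.0122, 0.1695]
orientation: [0.168, 0.549, 0.807, 0.138]
wrist_force: [0.0, -0.2, 0.0]
finger_gap: 0.0002
```

Call:
play_rows --series "0 0 0 0 0 0 -10.6;0 0 0 0 0 0 -10.6;0 0 0 0 0 0 -10.6;0 0 0 0 0 0 -10.6;0 0 0 0 0 0 -10.6;0 0 0 0 0 0 -10.6;0 0 0 0 0 0 -10.6;0 0 0 0 0 0 0"

```text
clock: 15.88
tcp_pos: [0.3788, -0.0121, 0.1691]
orientation: [0.217, -0.045, 0.975, 0.01]
wrist_force: [0.4, -0.0, 0.5]
finger_gap: -0.0
```

```bash
python3 - <<'E'
s=open('h.py').read().replace("ps=np.radians(psi);Rd=Rt(ps-np.pi,tilt)","ps=np.radians(psi);Rd=Rt(ps-np.pi,tilt)*R.from_euler('z',180,degrees=True)")
open('h.py','w').write(s)
E
python3 -c "
from h import *
plan(*tool(197,back=.12))
print(get_state()['joint_pos'].round(2))"
```

```text
t 15.88 rotvec deg [ -7.19 -24.79  -9.33] | shift cm before rot [-14.35  -3.02   7.26] after rot [-9.36 -6.21 11.89] F [ 0.4 -0.   0.5] gap -0.0 p [ 0.3788 -0.0121  0.1691]
[-0.4  -0.36 -0.91  0.64  0.2  -0.45]
```

Flipped, so joint 6 is now mid-range. Next, go to the pre-pose.

Call:
play_rows --series "0 -3.6 -0.75 1.8 0 0 0;0 -3.6 -0.75 1.8 0 0 0;0 -3.6 -0.75 1.8 0 0 0;0 -3.55 -0.75 1.85 0 0 0;0 0 0 0 -2.4 -8.3 -3.1;0 0 0 0 -2.4 -8.3 -3.1;0 0 0 0 -2.4 -8.2 -3.1;0 0 0 0 0 0 0;0 0 0 0 0 0 0"

```text
clock: 17.0
tcp_pos: [0.5406, -0.0271, 0.163]
orientation: [0.416, -0.133, 0.897, 0.063]
wrist_force: [-0.3, -0.2, 0.0]
finger_gap: -0.0
```

```bash
python3 -c "
from h import *
plan(*tool(197,back=.12))
print(get_state()['joint_pos'].round(2))
plan(*tool(197))
t=cams.read_camera('top');s=cams.read_camera('scene')
pl=restpoly([.698,.0205,.04])
P,Rd=tool(197,back=.12);pl.append((np.array([P-.05*Rd.as_matrix()[:,2],P+.019*Rd.as_matrix()[:,2]]),(255,255,0)))
overlay('top',t[...,::-1],(230,105,340,225),5,pl,'pics/t8.png')
overlay('scene',s[...,::-1],(290,150,430,280),5,pl,'pics/s8.png')"
```

```text
t 17.0 rotvec deg [ 0.02 -0.21 -0.16] | shift cm before rot [-0.16 -0.05 -0.02] after rot [-0.16 -0.05 -0.02] F [-0.3 -0.2  0. ] gap -0.0 p [ 0.5406 -0.0271  0.163 ]
[-0.49 -0.07 -1.01 -0.06  0.57 -0.58]
t 17.0 rotvec deg [ 0.02 -0.21 -0.16] | shift cm before rot [-0.21 -0.05 11.98] after rot [-0.16 -0.05 11.98] F [-0.3 -0.2  0. ] gap -0.0 p [ 0.5406 -0.0271  0.163 ]
```

View pics/s8.png

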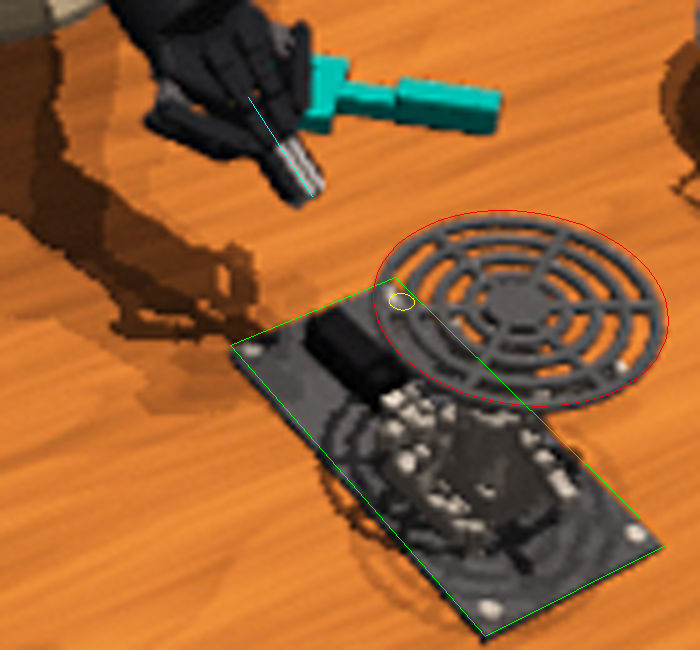

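View pics/t8.png

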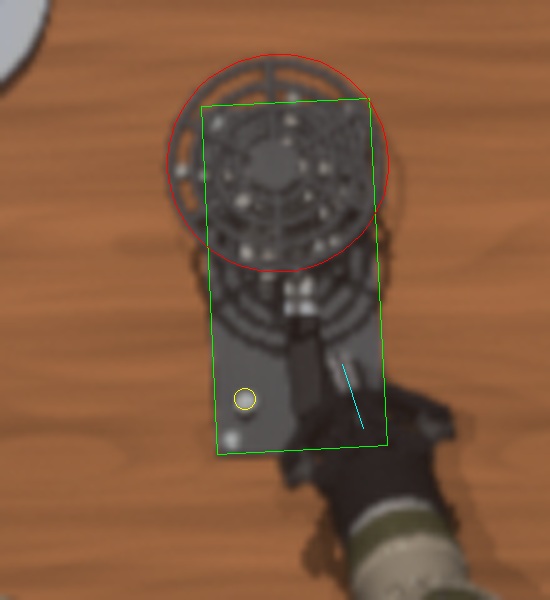

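Call:
play_rows --series "0 -0.1 0 2 0 0 0;0 0 0 2 0 0 0;0 0 0 2 0 0 0;0 0 0 2 0 0 0;0 0 0 0 0 0 0"

```text
clock: 17.73
tcp_pos: [0.5998, -0.0075, 0.1113]
orientation: [0.416, -0.135, 0.897, 0.064]
wrist_force: [-0.8, -0.6, -0.1]
finger_gap: 0.0002
```

Call:
play_rows --series "0 0 0 1 0 0 0;0 0 0 1 0 0 0;0 0 0 0 0 0 0"

```text
clock: 18.1
tcp_pos: [0.6137, -0.0038, 0.0984]
orientation: [0.417, -0.134, 0.897, 0.063]
wrist_force: [-0.4, -0.6, -0.9]
finger_gap: -0.0
```

Call:
play_rows --series "0 0 0 1 0 0 0;0 0 0 1 0 0 0;0 0 0 0 0 0 0"

```text
clock: 18.48
tcp_pos: [0.6283, 0.0008, 0.0851]
orientation: [0.417, -0.134, 0.897, 0.063]
wrist_force: [-0.1, 0.1, 0.5]
finger_gap: -0.0
```

```bash
python3 -c "
from h import *
st()
plan(*tool(197))
print(get_state()['joint_pos'].round(2))
s=cams.read_camera('scene')
pl=restpoly([.698,.0205,.04])
overlay('scene',s[...,::-1],(310,150,430,270),5,pl[:2],'pics/s9.png')"
```

```text
psi 195.78175590333467 rad 0.0724764245386939 z 0.08510982154972534 F cw-tang (on tool, neg=resist) 0.12238182035627052 F [-0.1  0.1  0.5] clock 18.475
t 18.48 rotvec deg [ 0.1  -0.16 -0.04] | shift cm before rot [-0.22 -0.15 -0.07] after rot [-0.22 -0.15 -0.07] F [-0.1  0.1  0.5] gap -0.0 p [0.6283 0.0008 0.0851]
[-0.34  0.26 -0.97 -0.42  0.47 -0.44]
```

View pics/s9.png

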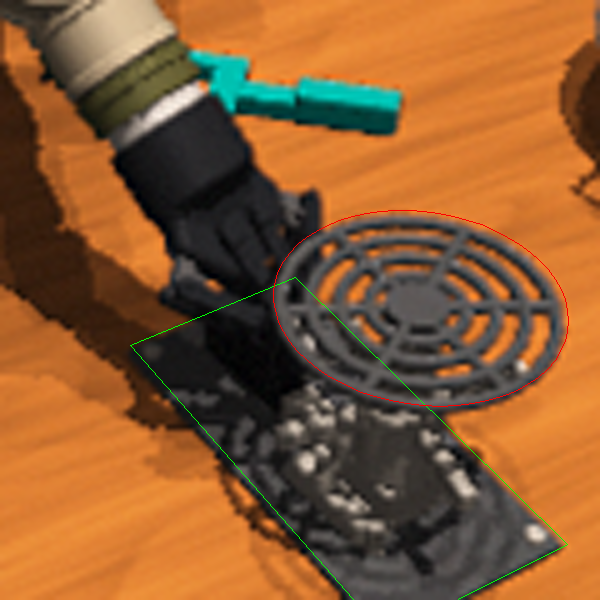

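```bash
python3 -c "
from h import *
for d in (2,4,5):
  P,Rd=tool(195);Q,Re=tool(195-d)
  print(d,(Rd.inv().apply(Q-P)*100).round(3),(Rd.inv()*Re).as_rotvec(degrees=True).round(2))"
```

```text
2 [-0.003  0.25   0.003] [1.53 0.   1.29]
4 [-0.011  0.499  0.013] [ 3.06 -0.    2.57]
5 [-0.018  0.624  0.021] [3.83 0.   3.21]
```

Call:
play_rows --series "0 -0.01 0.5 0.01 3.06 0 2.57;0 -0.01 0.5 0.01 3.06 0 2.57;0 0 0 0 0 0 0"

```text
clock: 18.9
tcp_pos: [0.625, 0.0114, 0.0856]
orientation: [0.42, -0.072, 0.904, 0.034]
wrist_force: [-0.0, 0.5, -1.0]
finger_gap: 0.0
```

Call:
play_rows --series "0 -0.01 0.5 0.01 3.06 0 2.57;0 -0.01 0.5 0.01 3.06 0 2.57;0 0 0 0 0 0 0"

```text
clock: 19.27
tcp_pos: [0.6272, 0.02, 0.0864]
orientation: [0.419, -0.009, 0.908, 0.004]
wrist_force: [-2.3, -4.5, -0.7]
finger_gap: -0.0001
```

```bash
python3 -c "
from h import *
st();plan(*tool(180))"
```

```text
psi 180.38813596372893 rad 0.0708315935756062 z 0.08644449524349185 F cw-tang (on tool, neg=resist) -4.451535756193882 F [-2.3 -4.5 -0.7] clock 19.275
t 19.27 rotvec deg [ 0.83 -0.46  0.75] | shift cm before rot [-0.01  0.05 -0.11] after rot [-0.01  0.05 -0.11] F [-2.3 -4.5 -0.7] gap -0.0001 p [0.6272 0.02   0.0864]
```

Call:
play_rows --series "0 -0.01 0.5 0.01 3.06 0 2.57;0 -0.01 0.5 0.01 3.06 0 2.57;0 -0.01 0.5 0.01 3.06 0 2.57;0 0 0 0 0 0 0"

```text
clock: 19.77
tcp_pos: [0.6288, 0.0349, 0.0866]
orientation: [0.417, 0.085, 0.904, -0.04]
wrist_force: [-1.7, -4.5, -1.9]
finger_gap: -0.0002
```

```bash
python3 -c "
from h import *
st();plan(*tool(168));print(get_state()['joint_pos'].round(2))
t=cams.read_camera('top');s=cams.read_camera('scene')
pl=restpoly([.698,.0205,.04])
overlay('top',t[...,::-1],(230,105,340,225),5,[],'pics/t10.png')
overlay('scene',s[...,::-1],(310,150,430,270),5,[],'pics/s10.png')"
```

```text
psi 168.22858860899393 rad 0.07064251372213799 z 0.08664801991780574 F cw-tang (on tool, neg=resist) -4.728609078083667 F [-1.7 -4.5 -1.9] clock 19.775
t 19.77 rotvec deg [ 0.84 -0.44  0.84] | shift cm before rot [ 0.02  0.03 -0.11] after rot [ 0.02  0.03 -0.11] F [-1.7 -4.5 -1.9] gap -0.0002 p [0.6288 0.0349 0.0866]
[-0.01  0.26 -1.   -0.55 -0.14  0.11]
```

View pics/s10.png

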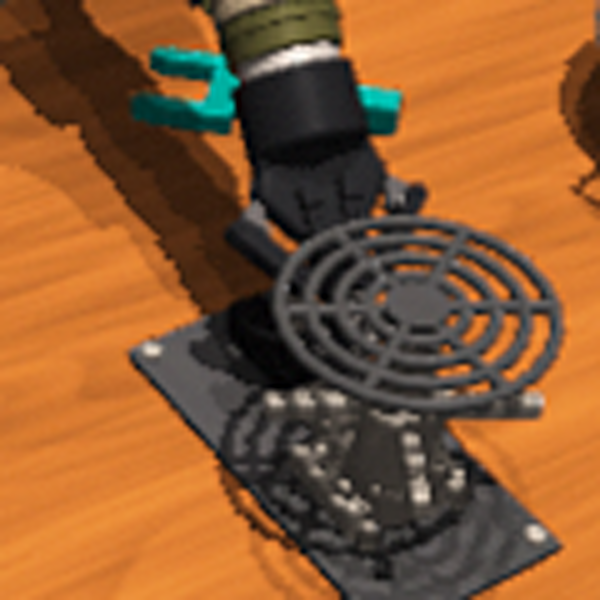

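View pics/t10.png

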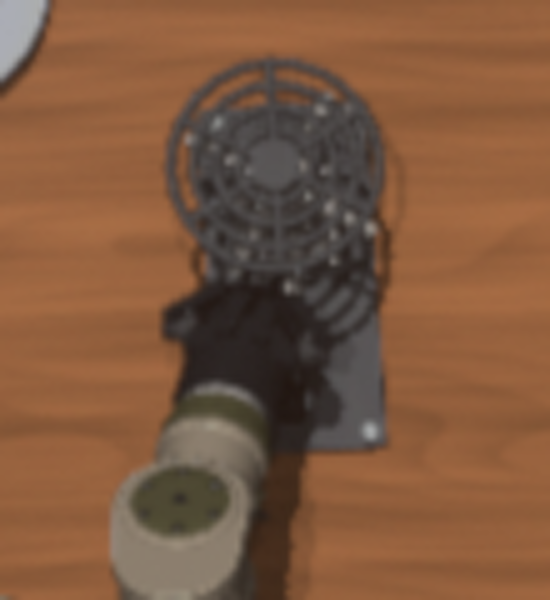

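Call:
play_rows --series "0 -0.01 0.5 0.01 3.06 0 2.57;0 -0.01 0.5 0.03 3.06 0 2.57;0 -0.01 0.5 0.01 3.06 0 2.57;0 0 0 0 0 0 0"

```text
clock: 20.38
tcp_pos: [0.6336, 0.0494, 0.0868]
orientation: [0.411, 0.179, 0.89, -0.084]
wrist_force: [-1.4, -4.3, -1.3]
finger_gap: 0.0
```

```bash
python3 -c "
from h import *
st();plan(*tool(156));print(get_state()['joint_pos'].round(3))"
```

```text
psi 155.85623531626902 rad 0.07061075336234503 z 0.08681463596095543 F cw-tang (on tool, neg=resist) -4.470055176037335 F [-1.4 -4.3 -1.3] clock 20.375
t 20.38 rotvec deg [ 0.83 -0.39  0.88] | shift cm before rot [ 0.04 -0.02 -0.1 ] after rot [ 0.03 -0.02 -0.1 ] F [-1.4 -4.3 -1.3] gap 0.0 p [0.6336 0.0494 0.0868]
[ 0.119  0.293 -0.911 -0.428 -0.388  0.351]
```

Call:
play_rows --series "0 -0.01 0.5 0.03 3.06 0 2.57;0 -0.01 0.5 0.03 3.06 0 2.57;0 -0.01 0.5 0.03 3.06 0 2.57;0 -0.01 0.5 0.01 3.06 0 2.57;0 0 0 0 0 0 0"

```text
clock: 21.0
tcp_pos: [0.6445, 0.0664, 0.0865]
orientation: [0.395, 0.301, 0.856, -0.141]
wrist_force: [-0.6, -2.2, -0.1]
finger_gap: -0.0002
```

```bash
python3 -c "
from h import *
st();plan(*tool(140));print(get_state()['joint_pos'].round(3))
t=cams.read_camera('top');s=cams.read_camera('scene')
overlay('top',t[...,::-1],(230,105,340,225),5,restpoly([.698,.0205,.04]),'pics/t11.png')
overlay('scene',s[...,::-1],(310,150,430,270),5,[],'pics/s11.png')"
```

```text
psi 139.36735855800447 rad 0.07046587348023471 z 0.08646449496212943 F cw-tang (on tool, neg=resist) -2.053804205279961 F [-0.6 -2.2 -0.1] clock 21.0
t 21.0 rotvec deg [ 0.83 -0.37  0.94] | shift cm before rot [ 0.02 -0.08 -0.14] after rot [ 0.02 -0.08 -0.13] F [-0.6 -2.2 -0.1] gap -0.0002 p [0.6445 0.0664 0.0865]
[ 0.243  0.369 -0.706 -0.121 -0.653  0.703]
```

View pics/s11.png

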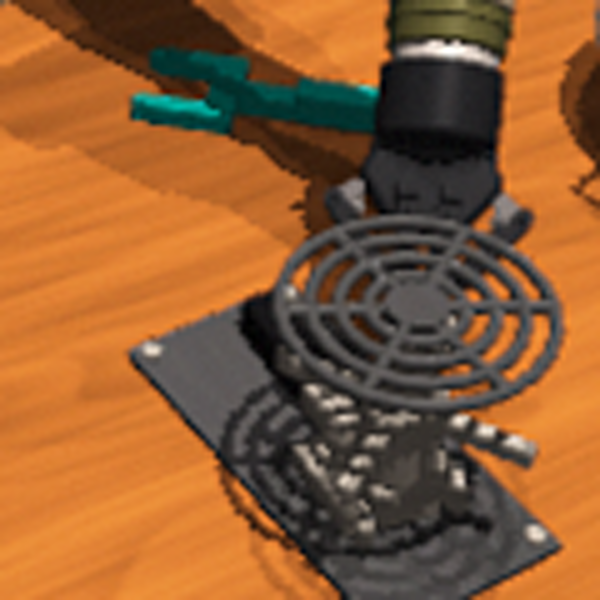

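View pics/t11.png

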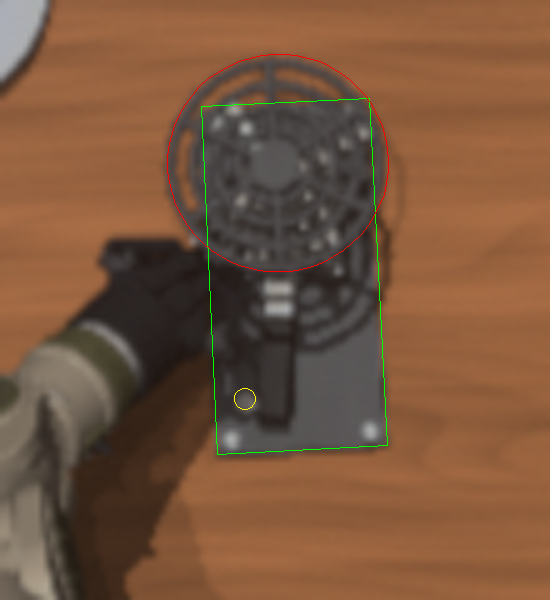

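Call:
play_rows --series "0 -0.01 0.5 0.01 3.06 0 2.57;0 -0.01 0.5 0.01 3.06 0 2.57;0 0 0 0 0 0 0"

```text
clock: 21.48
tcp_pos: [0.6506, 0.0735, 0.086]
orientation: [0.384, 0.36, 0.833, -0.169]
wrist_force: [-1.0, -3.1, -0.4]
finger_gap: -0.0001
```

Call:
play_rows --series "0 0 0.25 0 1.53 0 1.29;0 0 0.25 0 1.53 0 1.29;0 0 0 0 0 0 0"

```text
clock: 21.85
tcp_pos: [0.6538, 0.0764, 0.086]
orientation: [0.378, 0.388, 0.82, -0.182]
wrist_force: [-2.5, -4.1, 0.3]
finger_gap: 0.0002
```

```bash
python3 -c "
from h import *
st();plan(*tool(128));print(get_state()['joint_pos'].round(3))"
```

```text
psi 128.28884974830711 rad 0.07126469472557224 z 0.085991953128684 F cw-tang (on tool, neg=resist) -4.464906703328977 F [-2.5 -4.1  0.3] clock 21.85
t 21.85 rotvec deg [ 0.72 -0.32  0.99] | shift cm before rot [-0.07  0.04 -0.1 ] after rot [-0.07  0.04 -0.1 ] F [-2.5 -4.1  0.3] gap 0.0002 p [0.6538 0.0764 0.086 ]
[ 0.298  0.457 -0.496  0.204 -0.786  1.009]
```

Still running torque (about 4.5 N). I'll go on in 2° rows.

Call:
play_rows --series "0 0 0.25 0 1.53 0 1.29;0 0 0.25 0 1.53 0 1.29;0 0 0 0 0 0 0"

```text
clock: 22.22
tcp_pos: [0.6579, 0.0796, 0.086]
orientation: [0.372, 0.417, 0.806, -0.196]
wrist_force: [-2.9, -3.3, -0.8]
finger_gap: -0.0001
```

Call:
play_rows --series "0 0 0.25 0 1.53 0 1.29;0 0 0 0 0 0 0"

```text
clock: 22.48
tcp_pos: [0.6599, 0.0811, 0.086]
orientation: [0.368, 0.431, 0.799, -0.202]
wrist_force: [-3.2, -4.4, 0.9]
finger_gap: -0.0001
```

Call:
play_rows --series "0 0 0.25 0 1.53 0 1.29;0 0 0 0 0 0 0"

```text
clock: 22.72
tcp_pos: [0.6621, 0.0826, 0.0859]
orientation: [0.365, 0.444, 0.791, -0.208]
wrist_force: [-3.7, -3.7, -0.2]
finger_gap: 0.0001
```

```bash
python3 -c "
from h import *
st();plan(*tool(120));print(get_state()['joint_pos'].round(3))"
```

```text
psi 120.06531351450717 rad 0.07174654755794718 z 0.08592578727702373 F cw-tang (on tool, neg=resist) -5.040468991221824 F [-3.7 -3.7 -0.2] clock 22.725
t 22.73 rotvec deg [ 0.72 -0.29  1.01] | shift cm before rot [-0.11  0.01 -0.07] after rot [-0.11  0.01 -0.07] F [-3.7 -3.7 -0.2] gap 0.0001 p [0.6621 0.0826 0.0859]
[ 0.319  0.535 -0.33   0.453 -0.839  1.229]
```

Call:
play_rows --series "0 0 0.25 0 1.53 0 1.29;0 0 0 0 0 0 0"

```text
clock: 22.98
tcp_pos: [0.6633, 0.0835, 0.0858]
orientation: [0.361, 0.458, 0.783, -0.216]
wrist_force: [-6.9, -4.0, 1.8]
finger_gap: -0.0002
```

Call:
play_rows --series "0 0 0.25 0 1.53 0 1.29;0 0 0 0 0 0 0"

```text
clock: 23.22
tcp_pos: [0.664, 0.0842, 0.0857]
orientation: [0.357, 0.471, 0.775, -0.224]
wrist_force: [-13.1, -3.7, 5.8]
finger_gap: 0.0003
```

Call:
play_rows --series "0 0 0.13 0 0.77 0 0.65;0 0 0 0 0 0 0"

```text
clock: 23.48
tcp_pos: [0.6643, 0.0845, 0.0857]
orientation: [0.354, 0.477, 0.771, -0.227]
wrist_force: [-16.5, -3.0, 7.0]
finger_gap: 0.0003
```

```bash
python3 -c "
from h import *
st();plan(*tool(115))
t=cams.read_camera('top');s=cams.read_camera('scene')
overlay('top',t[...,::-1],(230,105,340,225),5,restpoly([.698,.0205,.04]),'pics/t12.png')
overlay('scene',s[...,::-1],(330,180,430,270),7,[],'pics/s12.png')"
```

```text
psi 117.76913036576991 rad 0.07232490847402258 z 0.08566364117751878 F cw-tang (on tool, neg=resist) -15.991522966380652 F [-16.5  -3.    7. ] clock 23.475
t 23.48 rotvec deg [ 0.45 -0.19  1.32] | shift cm before rot [-0.17  0.35 -0.05] after rot [-0.16  0.35 -0.05] F [-16.5  -3.    7. ] gap 0.0003 p [0.6643 0.0845 0.0857]
```

View pics/s12.png

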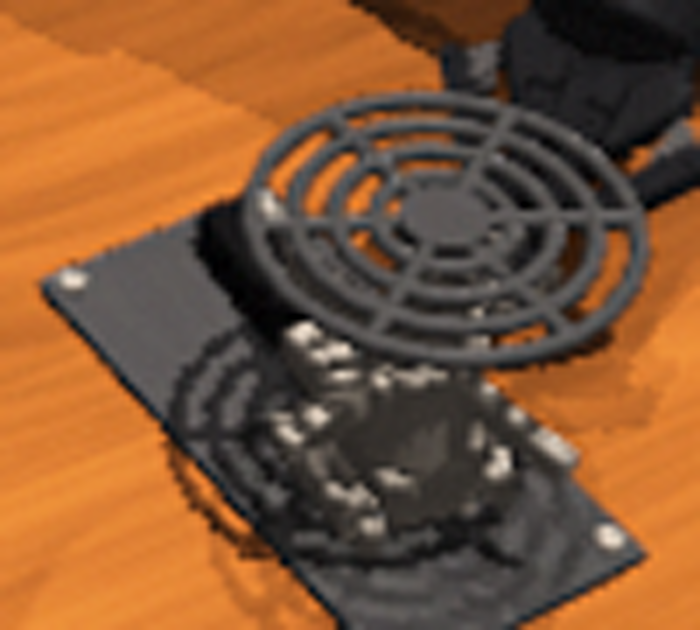

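View pics/t12.png

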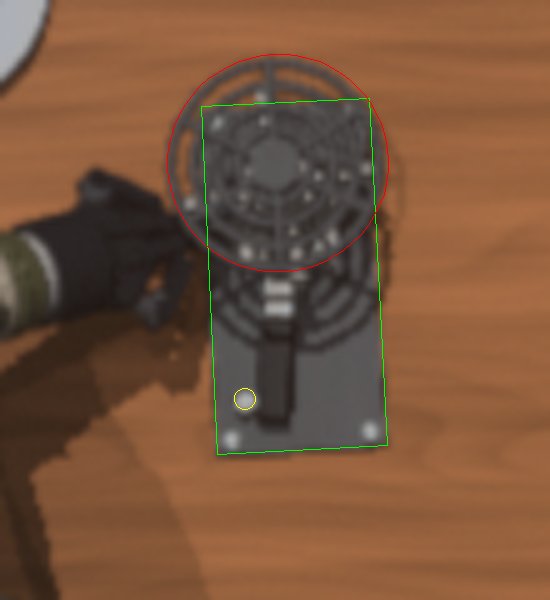

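Call:
play_rows --series "0 0 0 0 0 0 0;0 0 0 0 0 0 0;0 0 0 0 0 0 0;0 0 0 0 0 0 0;0 0 0 0 0 0 0"

```text
clock: 24.2
tcp_pos: [0.6643, 0.0845, 0.0857]
orientation: [0.354, 0.477, 0.771, -0.227]
wrist_force: [-16.5, -3.1, 6.0]
finger_gap: -0.0001
```

```bash
python3 -c "
from h import *
st();s=get_state();print(s['wrist_force'],s['ft_torque'])"
```

```text
psi 117.79678871496057 rad 0.07232942763231903 z 0.08567783569351778 F cw-tang (on tool, neg=resist) -16.072958495734596 F [-16.5  -3.1   6. ] clock 24.2
[-16.54649144  -3.07891991   5.99942878] [-0.67883687  1.76571351 -2.4608108 ]
```

Call:
play_rows --series "0 0 -0.5 0 0 0 0;0 0 -0.5 0 0 0 0;0 0 0 0 0 0 0"

```text
clock: 24.58
tcp_pos: [0.6595, 0.0821, 0.0871]
orientation: [0.357, 0.479, 0.77, -0.223]
wrist_force: [0.2, 0.1, 0.4]
finger_gap: 0.0001
```

Call:
play_rows --series "0 0 0 -1 0 0 0;0 0 0 -2 0 0 0;0 0 0 -2 0 0 0;0 0 0 -3 0 0 0;0 0 0 -3 0 0 0;0 0 0 -3 0 0 0;0 0 0 0 0 0 0"

```text
clock: 25.45
tcp_pos: [0.6132, 0.1807, 0.1793]
orientation: [0.357, 0.479, 0.77, -0.222]
wrist_force: [-0.8, -0.8, -0.6]
finger_gap: -0.0002
```

```bash
python3 -c "
from h import *
s_=get_state();print(s_['tcp_pos'],s_['wrist_force'],s_['clock'])
t=cams.read_camera('top');s=cams.read_camera('scene')
cv2.imwrite('pics/s13r.png',s[...,::-1])
overlay('top',t[...,::-1],(180,105,340,225),5,[],'pics/t13.png')
overlay('scene',s[...,::-1],(310,140,430,270),5,[],'pics/s13.png')
cv2.imwrite('pics/full13.png',t[...,::-1])"
```

```text
[0.61320734 0.18066836 0.1792934 ] [-0.75133457 -0.77575448 -0.60513176] 25.45
```

View pics/s13.png

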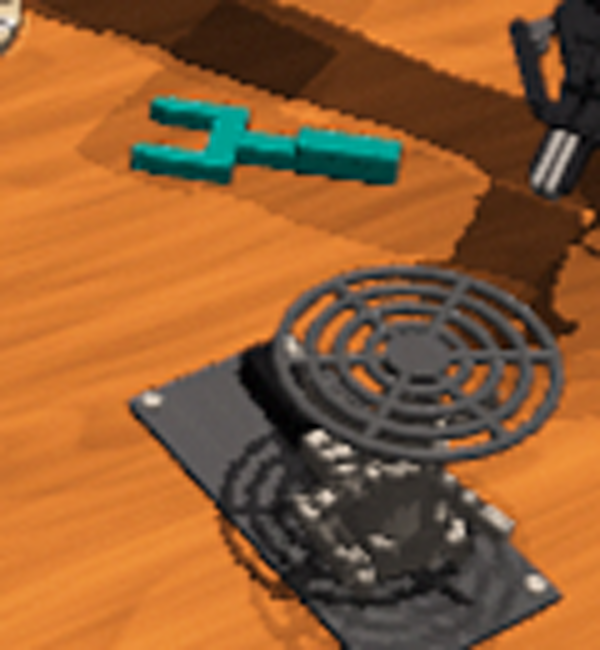

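View pics/full13.png

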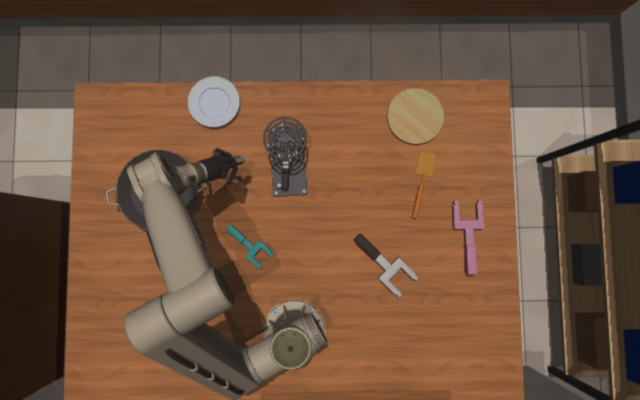

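Run:
```python
from h import *
p=[.698,.0205,.04]
t=cv2.imread('pics/full13.png'); s=cv2.imread('pics/s13r.png')
pl=restpoly(p)
th=.2
for e in (.0,):
    q=[.698,.0205,.04-th]
    pl+= [(T3(q,[[-.09,.013,.036],[-.168,.013,.036],[-.168,-.013,.036],[-.09,-.013,.036]]),(255,0,255))]
for k in range(4):
    q=[p[0],p[1],p[2]-1.2-th+k*np.pi/2]
    pl.append((T3(q,[[.025,.005,.092],[.078,.005,.092],[.078,-.005,.092],[.025,-.005,.092]]),(0,0,255)))
overlay('top',t,(255,110,325,205),6,pl,'pics/t14.png')
overlay('scene',s,(330,190,430,275),7,pl,'pics/s14.png')
```

```text
(no output)
```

View pics/t14.png

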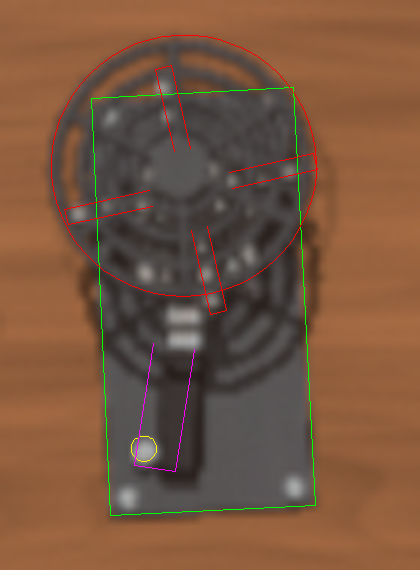

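View pics/s14.png

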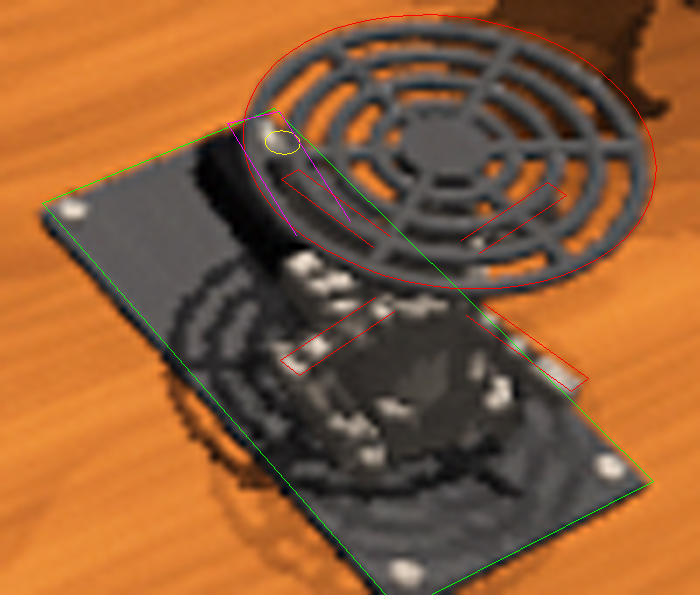

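Run:
```python
from h import *
p=[.698,.0205,.04]
t=cv2.imread('pics/full13.png'); s=cv2.imread('pics/s13r.png');s7=cv2.imread('pics/t7r.png')
g=lambda im:np.clip(255*(im/255.)**.5*1.1,0,255).astype(np.uint8)
def H(th,e): 
    q=[.698,.0205,.04-th]; return [(T3(q,[[-.09+e,.013,.036],[-.168+e,.013,.036],[-.168+e,-.013,.036],[-.09+e,-.013,.036]]),(255,0,255)),(T3(q,[[-.09+e,.013,.008],[-.168+e,.013,.008],[-.168+e,-.013,.008],[-.09+e,-.013,.008]]),(0,255,255))]
overlay('top',g(t),(270,155,310,195),9,H(.1,.002),'pics/a_1.png')
overlay('top',g(s7),(270,155,310,195),9,H(-.06,.002),'pics/a_2.png')
overlay('scene',g(s),(345,195,405,255),9,H(.1,.002),'pics/s15.png')
cv2.imwrite('pics/t15.png',np.hstack([cv2.imread('pics/a_1.png'),cv2.imread('pics/a_2.png')]))
```

```text
(no output)
```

View pics/t15.png

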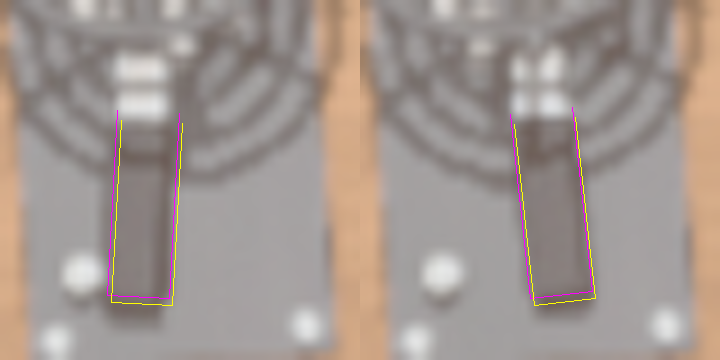

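View pics/s15.png

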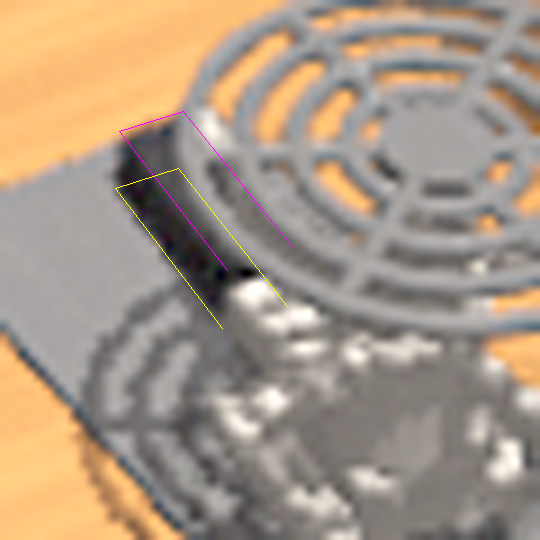

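```bash
python3 -c "
from workcell import workorder,get_state
print(get_state()['wrist_force'],get_state()['qvel'].round(3))
print(workorder.hand_in())"
```

```text
[-0.39256898  0.03860272 -0.43353418] [-0.017  0.01  -0.022 -0.005 -0.002  0.002]
the job is handed in; nothing more can be done
None
```

I slid the small black-handled spanner onto the lower nut, flat on the foot plate, and pushed it up to the jaw's bottom. A clear stop came at about 19 N. I then released it and pushed one jam-nut arm clockwise with the closed fingers. It ran at about 4.5 N, then locked up. I held it at about 16 N for over 0.7 s, backed off and handed in; no verdict was given.

**Last checks:**
- **Jam nut:** the arms in the pictures fit about 1.4 rad in total, which is 1.2 rad on the jam nut and 0.2 rad on the lower nut.
- **Spanner:** the handle lies against the stop pin, and its end is within about 4 mm of where a seated spanner should put it. In one top view it looked up to 1 pixel (about 4 mm) farther out than before tightening, but the edge between handle and steel had not moved. I judged this acceptable.
- **Bystanders:** the wok and spatula appear unmoved in the last top view, though the arm partly covers the wok.
- **Robot:** the wrist force was about 0.6 N, so I take it to be touching nothing.

The force on the pin and the two nut angles could not be read directly. I inferred them from the push force and the pictures.

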